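# Finish the shortbread stack and hold the sugar sieve over it

### The arm

A 6-joint arm with a two-finger parallel gripper is mounted at the origin on a cart in front of the work surface, level with it; the furniture and walls round the work are solid. World frame = base frame: x ahead of the robot, y to its left, z up, the work surface at z = 0. Lengths are in m, angles in rad, forces in N, time in s.
With the tool pointing down it reaches from about 0.25 to 0.725 m from the base axis. Payload 9.7 kg.
Tool frame: the origin (TCP) lies midway between the tips of the shut fingers; the grasp point (between the pads) lies env.grip_depth behind it (env.grip_depth is the distance from the TCP to the grasp point, in m); z points along the fingers, y is the line along which they close (so a half turn about z gives the same grasp; the last joint's range is limited). The gripper opens to 85 mm and grips with 20 to 120 N. Pads are 22 mm wide; open, the fingers measure 114 mm over their backs; the gripper's body (76 mm by 85 mm) begins 54 mm behind the grasp point. The pads swing forward as they close: fully open they stand 13 mm farther back than shut.
Start: joints at [-1.133, 0.087, 0.176, 1.66, 0, 1.571], TCP at [0.233, -0.498, 0.231] pointing down, gripper open.
Joint ranges: [-3.13, 3.13], [-0.85, 1.81], [-1.15, 1.24], [-2.2, 2.28], [-1.44, 1.52], [-3.14, 3.14]. Speed limits (rad/s): [2.22, 2.22, 2.57, 3.14, 3.14, 3.14].

### API

Orientations are given as [roll, pitch, yaw] about the fixed x, y, z axes, in that order (R = Rz(yaw) Ry(pitch) Rx(roll)).
In Python, from bench import env gives the robot as it stands.
- The arm moves only by the tool play_rows, never from a script. Its argument "moves" is a list of rows, each an object with "jaw": the closure, from 0 (fully open) to 1 (shut); "delta_pos": the shift along the tool's x, y, z in units of 0.4 m (1.0 is 0.4 m), a list of three; "spin": the turn about the tool's z in units of 360 degrees (1.0 is 360 degrees). A call has 1 to 8 rows; each row shifts and turns the commanded pose from where the row before left it, along the tool's axes as they then stand; what a row does not reach is not made up. A row lasts 1/10 s, in which the tool goes at most 50 mm and 8.59 degrees, less where a joint would pass 70% of its speed; a pose out of reach is approached as far as the arm can. A call with a number of a shift or a turn outside -1 to 1 is refused whole. A call with a gripper value outside its range is refused whole. The fingers move at their own pace and stop on an object; "grip_force" is the grip in N (left out, the last holds). Time passes only in rows, so rows that do not move let the fingers close. It gives the time, the measured TCP pose, the force, the opening and the grip force at its end, in the units of the state.
- env.observe(): the state, without advancing time (a new reading comes with each control period).
- env.get_image(name): name is "scene" or "top" or "wrist"; returns a dict with "color" (400x640x3 uint8, red, green, blue), "intrinsics" (3x3 intrinsics, pixels), "k1" (the pictures are not rectified: a ray, as slopes to the right and down, at radius r is drawn at 1 + k1 r^2 times it, then the intrinsics apply), "rvec" (rotation vector, rad) and "tvec" (3), from world to camera coordinates, as OpenCV has them; the wrist camera has in their place "mount" (4x4, takes a point from camera to tool coordinates, whose origin is the TCP and whose axes are the flange's). Camera axes: x right, y down, z forward; pixel columns grow to the right and rows downward; lengths in m; the calibration is good to about 2 mm. A picture is of the moment at which its call begins: read the wrist's pose just before it. There is no depth.
- env.sign_off(): hands the job in; it is judged then, once.
The state is a dict: "time_s": time; "q": joint angles; "joint_velocities": joint speeds; "tau": joint torques, N m; "tcp_pos": TCP position; "ee_rot": TCP orientation; "force": force on the tool from outside, world axes, zero at the start; "moment": the same for the moment, N m; "width": finger opening in m; "grip_force": force on a finger pad.
Only numpy, scipy, OpenCV 4.12 (cv2) and the standard library are available. Lean on these libraries where they do the work, as an engineer would, in place of code of your own. Each camera call takes 0.05 s, during which the arm holds its last target. There are 200 camera calls.

### The job

Finish the crosswise stack of shortbread biscuits on the round wooden coaster: lay the two biscuits from the cooling rack on it as the third layer, side by side with the same gap as the layers below and running across the top two. Then lift the small sieve by its wooden handle out of the glass, carry it over the jars without touching them or the stack, and finish still holding it level and still, centred over the stack about 25 mm above the shortbread and touching nothing, ready for me to spoon in the icing sugar. Leave the rest of the stack, the glass and the jars where they stand.

Things in the scene. Friction and masses are not known exactly. Their poses are not given: they have to be found in the camera images.
- coaster: round wooden coaster, 86 mm across, 22 mm high, fixed; origin at the centre of its underside, z up. Its x runs along the first layer's biscuits, its y along the second's; every layer is two parallel biscuits with centre lines 27 mm either side of the coaster's axis (scatter 1 mm, 0.04 rad)
- coaster_top (a point): centre of the coaster's top, same axes; the stack is centred on it. The third layer runs along coaster x again, at y = +27 and -27 mm, on the second layer's top (34 mm above this point): its biscuit centres end up 42.5 mm, its top 51 mm above this point
- biscuit_a_mid (a point): shortbread biscuit (pale golden bar with rows of small dark fork holes), 80 x 20 x 17 mm (x along its length, z up), 35 g; this point is its centre, half-way up. Starts on the cooling rack, at the rack's -y side, its length roughly away from the robot, about 60 mm beside biscuit_b; clear surface all round it on the rack
- biscuit_b_mid (a point): shortbread biscuit (pale golden bar with rows of small dark fork holes), 80 x 20 x 17 mm (x along its length, z up), 35 g; this point is its centre, half-way up. Starts on the cooling rack, at the rack's +y side
- biscuit_low1_mid (a point): shortbread biscuit (pale golden bar with rows of small dark fork holes), 80 x 20 x 17 mm (x along its length, z up), 35 g; this point is its centre, half-way up. Already in the stack: first layer, coaster -y side
- biscuit_low2_mid (a point): shortbread biscuit (pale golden bar with rows of small dark fork holes), 80 x 20 x 17 mm (x along its length, z up), 35 g; this point is its centre, half-way up. Already in the stack: first layer, coaster +y side
- biscuit_mid1_mid (a point): shortbread biscuit (pale golden bar with rows of small dark fork holes), 80 x 20 x 17 mm (x along its length, z up), 35 g; this point is its centre, half-way up. Already in the stack: second layer, coaster -x side
- biscuit_mid2_mid (a point): shortbread biscuit (pale golden bar with rows of small dark fork holes), 80 x 20 x 17 mm (x along its length, z up), 35 g; this point is its centre, half-way up. Already in the stack: second layer, coaster +x side
- rack: low wire cooling rack, 104 x 136 x 18 mm, fixed, behind the coaster as the robot sees it; origin at the centre of its underside. Nothing passes between its wires
- sieve_grip (a point): where to grip the small sieve: mid of its pale wooden handle (14 mm wide, 11 mm high, from 56 to 144 mm out from the bowl's axis), 88 mm out and 35 mm above the bowl's bottom. Sieve axes: -x from the bowl out along the handle, z up (square to the rim). The handle points roughly to the robot, free on both sides and below
- sieve_base (a point): bottom of the steel mesh bowl, on its axis: the sieve's lowest point, axes as sieve_grip. Bowl 60 mm across, 32 mm deep, under a flat steel rim 90 mm across; sieve 75 g or so. At first the bowl hangs inside the glass with its rim loose on the glass's rim: it lifts straight up, 4 mm of play all round
- sieve: the sieve as a whole; origin and axes as sieve_base
- glass: clear straight glass, 77 mm across, 89 mm high, loose; origin at the centre of its underside. Holds the sieve at first
- jam_jar: jam jar with a white lid, 72 mm across, 102 mm high, loose; origin at the centre of its underside. Stands with the other two in a row between the glass and the coaster, in changing order
- spice_jar: spice jar with a red lid, 45 mm across, 106 mm high, loose; origin at the centre of its underside
- shaker: glass shaker with a grey domed cap and white content, 44 mm across, 90 mm high, loose; origin at the centre of its underside
- tier_tray: fixed two-tier stand of dark wood with a lantern and fruit, 210 mm across, with a black ring handle on top reaching about 410 mm up; origin at the centre of its foot. Stands between the robot's start and the work: the arm must go round or over it
- column_right: fixed thick white column up to the ceiling, on a base 222 mm square, behind and to the right of the stand; origin at the centre of its foot
Things that resemble listed ones, but are neither listed nor needed, are in the scene too. Leave any turquoise look-alike of the part that bears biscuit_b_mid alone.

How it is judged:
On the way, in this order (a step that is already met when the one before it is completed fails the run):
1. one biscuit from the rack lies released in its place in the third layer (((y of biscuit_a_mid in the frame of coaster between 0.017 and 0.037 m and x of biscuit_a_mid in the frame of coaster between -0.012 and 0.012 m and z of biscuit_a_mid in the frame of coaster between 0.0605 and 0.0685 m and angle between the x axis of biscuit_a_mid and the x axis of coaster, either way round below 0.2 rad and angle between biscuit_a_mid's own z axis and vertical below 0.1 rad and contact force between biscuit_a and the fingers below 0.05 N) or (y of biscuit_a_mid in the frame of coaster between -0.037 and -0.017 m and x of biscuit_a_mid in the frame of coaster between -0.012 and 0.012 m and z of biscuit_a_mid in the frame of coaster between 0.0605 and 0.0685 m and angle between the x axis of biscuit_a_mid and the x axis of coaster, either way round below 0.2 rad and angle between biscuit_a_mid's own z axis and vertical below 0.1 rad and contact force between biscuit_a and the fingers below 0.05 N) or (y of biscuit_b_mid in the frame of coaster between 0.017 and 0.037 m and x of biscuit_b_mid in the frame of coaster between -0.012 and 0.012 m and z of biscuit_b_mid in the frame of coaster between 0.0605 and 0.0685 m and angle between the x axis of biscuit_b_mid and the x axis of coaster, either way round below 0.2 rad and angle between biscuit_b_mid's own z axis and vertical below 0.1 rad and contact force between biscuit_b and the fingers below 0.05 N) or (y of biscuit_b_mid in the frame of coaster between -0.037 and -0.017 m and x of biscuit_b_mid in the frame of coaster between -0.012 and 0.012 m and z of biscuit_b_mid in the frame of coaster between 0.0605 and 0.0685 m and angle between the x axis of biscuit_b_mid and the x axis of coaster, either way round below 0.2 rad and angle between biscuit_b_mid's own z axis and vertical below 0.1 rad and contact force between biscuit_b and the fingers below 0.05 N))), for 0.2 s.
2. both biscuits lie released in the third layer, across the second, the sieve still in the glass (((y of biscuit_a_mid in the frame of coaster between 0.017 and 0.037 m and x of biscuit_a_mid in the frame of coaster between -0.012 and 0.012 m and z of biscuit_a_mid in the frame of coaster between 0.0605 and 0.0685 m and angle between the x axis of each of biscuit_a_mid, biscuit_b_mid and the x axis of coaster, either way round below 0.2 rad and angle between each of biscuit_a_mid, biscuit_b_mid's own z axis and vertical below 0.1 rad and y of biscuit_b_mid in the frame of coaster between -0.037 and -0.017 m and x of biscuit_b_mid in the frame of coaster between -0.012 and 0.012 m and z of biscuit_b_mid in the frame of coaster between 0.0605 and 0.0685 m) or (y of biscuit_a_mid in the frame of coaster between -0.037 and -0.017 m and x of biscuit_a_mid in the frame of coaster between -0.012 and 0.012 m and z of biscuit_a_mid in the frame of coaster between 0.0605 and 0.0685 m and angle between the x axis of each of biscuit_a_mid, biscuit_b_mid and the x axis of coaster, either way round below 0.2 rad and angle between each of biscuit_a_mid, biscuit_b_mid's own z axis and vertical below 0.1 rad and y of biscuit_b_mid in the frame of coaster between 0.017 and 0.037 m and x of biscuit_b_mid in the frame of coaster between -0.012 and 0.012 m and z of biscuit_b_mid in the frame of coaster between 0.0605 and 0.0685 m)) and contact force between each of biscuit_a, biscuit_b and the fingers below 0.05 N and height (world z) of sieve_base below 0.07 m), for 0.2 s.
3. the sieve is held clear of the glass (contact force between sieve and the fingers above 1 N and height (world z) of sieve_base above 0.1 m and contact force between sieve and glass below 0.05 N), for 0.1 s.
At the end, for the whole second after the job is handed in: Third layer: two biscuits flat, released, along coaster x (0.2 rad), 17-37 mm each side of centre, ends to 12 mm. Sieve held still, touching no thing, level (0.12 rad), centred to 12 mm, its bottom 10-40 mm over the shortbread. Lower biscuits within 10 mm, jars 20, glass 40 of their starts (((y of biscuit_a_mid in the frame of coaster between 0.017 and 0.037 m and x of biscuit_a_mid in the frame of coaster between -0.012 and 0.012 m and z of biscuit_a_mid in the frame of coaster between 0.0605 and 0.0685 m and angle between the x axis of each of biscuit_a_mid, biscuit_b_mid and the x axis of coaster, either way round below 0.2 rad and angle between each of biscuit_a_mid, biscuit_b_mid's own z axis and vertical below 0.1 rad and y of biscuit_b_mid in the frame of coaster between -0.037 and -0.017 m and x of biscuit_b_mid in the frame of coaster between -0.012 and 0.012 m and z of biscuit_b_mid in the frame of coaster between 0.0605 and 0.0685 m) or (y of biscuit_a_mid in the frame of coaster between -0.037 and -0.017 m and x of biscuit_a_mid in the frame of coaster between -0.012 and 0.012 m and z of biscuit_a_mid in the frame of coaster between 0.0605 and 0.0685 m and angle between the x axis of each of biscuit_a_mid, biscuit_b_mid and the x axis of coaster, either way round below 0.2 rad and angle between each of biscuit_a_mid, biscuit_b_mid's own z axis and vertical below 0.1 rad and y of biscuit_b_mid in the frame of coaster between 0.017 and 0.037 m and x of biscuit_b_mid in the frame of coaster between -0.012 and 0.012 m and z of biscuit_b_mid in the frame of coaster between 0.0605 and 0.0685 m)) and distance of each of biscuit_low1_mid, biscuit_low2_mid, biscuit_mid1_mid, biscuit_mid2_mid from where it was at the start of the episode below 0.01 m and contact force between each of biscuit_a, biscuit_b and the fingers below 0.05 N and horizontal distance between sieve_base and coaster_top below 0.012 m and angle between sieve_base's own z axis and vertical below 0.12 rad and z of sieve_base in the frame of coaster_top between 0.061 and 0.091 m and contact force between sieve and the fingers above 1 N and contact force between sieve and biscuit_a below 0.05 N and contact force between sieve and biscuit_b below 0.05 N and contact force between sieve and biscuit_low1 below 0.05 N and contact force between sieve and biscuit_low2 below 0.05 N and contact force between sieve and biscuit_mid1 below 0.05 N and contact force between sieve and biscuit_mid2 below 0.05 N and contact force between sieve and coaster below 0.05 N and contact force between sieve and glass below 0.05 N and contact force between sieve and jam_jar below 0.05 N and contact force between sieve and spice_jar below 0.05 N and contact force between sieve and shaker below 0.05 N and contact force between sieve and rack below 0.05 N and linear speed of sieve below 0.01 m/s and distance of glass from where it was at the start of the episode below 0.04 m and angle between glass's own z axis and vertical below 0.1 rad and distance of each of jam_jar, spice_jar, shaker from where it was at the start of the episode below 0.02 m); the arm keeps its last pose, push and grip.
It fails at once if the sieve touched the shortbread (contact force between sieve and biscuit_a above 0.2 N or contact force between sieve and biscuit_b above 0.2 N or contact force between sieve and biscuit_low1 above 0.2 N or contact force between sieve and biscuit_low2 above 0.2 N or contact force between sieve and biscuit_mid1 above 0.2 N or contact force between sieve and biscuit_mid2 above 0.2 N).
It fails at once if the sieve touched a jar (contact force between sieve and jam_jar above 0.2 N or contact force between sieve and spice_jar above 0.2 N or contact force between sieve and shaker above 0.2 N).
It fails at once if a jar was knocked out of place (distance of any of jam_jar, spice_jar, shaker from where it was at the start of the episode above 0.02 m).
It fails at once if the glass was knocked over (angle between glass's own z axis and vertical above 0.5 rad).
It fails at once if the lower layers were knocked apart (distance of any of biscuit_low1_mid, biscuit_low2_mid, biscuit_mid1_mid, biscuit_mid2_mid from where it was at the start of the episode above 0.015 m).
It also fails if it takes over 64 s, if anything falls off the work surface, if the arm or the gripper's body presses on something with over 40 N, if the wrist force passes 120 N, or if a joint passes its speed limit or range.

## Working session

There is one attempt and no reset: what is moved stays moved. The work goes in short steps, Python scripts to look and compute and a tool call to move; the robot and the scene stay as the last step left them, time stands still between calls to the robot, and variables do not carry over. Pictures are saved under pics/ and viewed, at most 10 in all, crops included, and the job is handed in when it is done.

Besides the shell and the picture viewer there is one more tool, called after "Request:" by a JSON object that holds its "api" and its "payload", one argument or row to a line. play_rows: Moves the arm, as the interface text tells. Its arguments: {"type":"object","properties":{"moves":{"type":"array"},"grip_force":{"type":"number"}},"required":["moves"]}

```bash
mkdir -p pics; ls; python3 - <<'E'
from bench import env
import cv2,numpy as np
o=env.observe();print({k:np.round(v,4).tolist() for k,v in o.items()},env.grip_depth)
for n in("scene","top"):
    d=env.get_image(n);cv2.imwrite(f"pics/{n}0.png",d["color"][:,:,::-1]);print(n,d["intrinsics"].tolist(),d["k1"],np.ravel(d["rvec"]),np.ravel(d["tvec"]))
    R=cv2.Rodrigues(np.array(d["rvec"]))[0];print(-R.T@np.ravel(d["tvec"]))
E
```

```text
pics
{'time_s': 0.0, 'q': [-1.133, 0.0875, 0.1751, 1.6598, -0.0, 1.5708], 'joint_velocities': [-0.0011, 0.0004, 0.0006, 0.0, -0.0004, 0.0006], 'tau': [-0.0001, -52.0383, 46.4804, 0.0162, 0.0, -0.0], 'tcp_pos': [0.2331, -0.4979, 0.2306], 'ee_rot': [-3.1403, 0.0, 0.4378], 'force': [0.5295, 0.4389, 0.3058], 'moment': [-0.0089, 0.0409, -0.0007], 'grip_force': 0.0, 'width': 0.0854} 0.0187
scene [[475.6971845317116, 0.0, 318.5243471086677], [0.0, 475.6971845317116, 205.37200997151157], [0.0, 0.0, 1.0]] -0.11017297569284605 [ 2.04709958 -1.06653584  0.50613471] [-0.28543142  0.42320598  1.06064376]
[-0.2899483  -0.54990703  0.9995358 ]
top [[397.09176598814275, 0.0, 318.33099607239706], [0.0, 397.09176598814275, 190.11398117615488], [0.0, 0.0, 1.0]] 0.019685125594441664 [ 2.1020232  -2.11251248  0.14306221] [0.08572419 0.61605138 0.96496301]
[0.43392291 0.03829763 1.06219855]
```

View pics/scene0.png

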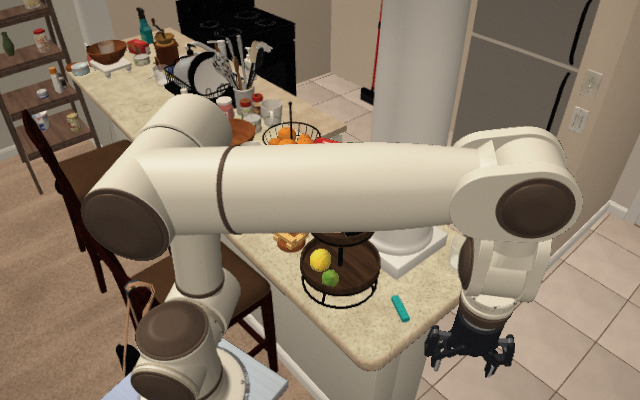

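View pics/top0.png

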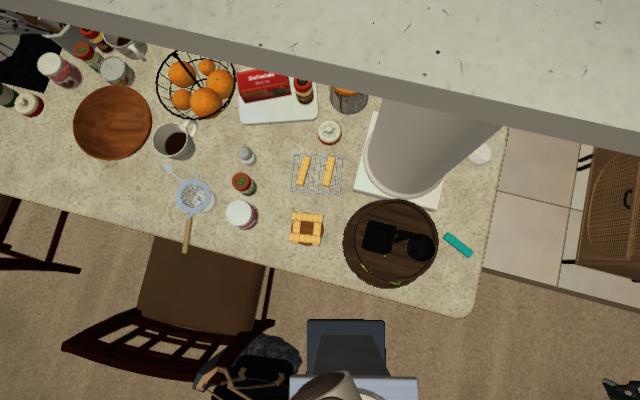

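The top view shows the rack with two golden bars at (302,171) and (329,172), and the stack on the coaster at (307,229). The jars are at (241,214) white, (243,183) red and (247,156) grey. The sieve and glass are at (193,196), with the handle running to (186,250). The stand is at (390,243), the column at (400,165) and a turquoise bar look-alike at (458,245). In the scene view the arm covers most of the work.

```bash
cat > h.py <<'E'
from bench import env
import cv2,numpy as np
from scipy.spatial.transform import Rotation as Ro
class Cam:
    def __init__(s,name,img=None):
        o=env.observe(); d=env.get_image(name); s.c=d["color"]; s.K=np.array(d["intrinsics"]); s.k=d["k1"]
        s.dist=np.array([s.k,0,0,0,0.])
        if "mount" in d:
            T=np.eye(4);T[:3,:3]=Ro.from_euler("xyz",o["ee_rot"]).as_matrix();T[:3,3]=o["tcp_pos"]
            M=np.linalg.inv(T@np.array(d["mount"])); s.R,s.t=M[:3,:3],M[:3,3]
        else: s.R=cv2.Rodrigues(np.array(d["rvec"],float))[0]; s.t=np.ravel(d["tvec"])
        s.o=-s.R.T@s.t
    def px(s,p): return cv2.projectPoints(np.atleast_2d(np.array(p,float)),cv2.Rodrigues(s.R)[0],s.t,s.K,s.dist)[0][:,0]
    def at(s,uv,z):
        n=cv2.undistortPoints(np.array(uv,float).reshape(-1,1,2),s.K,s.dist)[:,0]
        d=np.c_[n,np.ones(len(n))]@s.R; return s.o+d*((z-s.o[2])/d[:,2])[:,None]
def golden(c,lo=(12,70,120),hi=(24,255,255)):
    return cv2.inRange(cv2.cvtColor(c,cv2.COLOR_RGB2HSV),lo,hi)
E
python3 - <<'E'
from h import *
C=Cam("top")
print(C.px([[0,0,0],[.233,-.498,.23],[.5,0,0],[.5,.2,0]]).round().tolist())
for n,p,z in [("ba",(329,172),.035),("bb",(302,171),.035),("stack",(307,229),.056),("jam",(241,214),.102),("spice",(243,183),.106),("shk",(247,156),.09),("bowl",(194,196),.09),("h1",(188,221),.09),("h2",(184,251),.09),("tray",(390,243),.15),("col",(388,205),0),("teal",(458,245),0)]:
    print(n,C.at(p,z).round(3).tolist())
m=golden(C.c)
n,l,st,ce=cv2.connectedComponentsWithStats(m)
for i in range(1,n):
    if st[i,4]>40:
        r=cv2.minAreaRect(np.argwhere(l==i)[:,::-1].astype(np.float32)); print(st[i].tolist(),ce[i].round(1),r)
cv2.imwrite("pics/topcrop.png",cv2.resize(C.c[120:280,150:350,::-1],(800,640))[:600])
E
```

```text
[[354.0, 446.0], [623.0, 371.0], [350.0, 237.0], [276.0, 237.0]]
ba [[0.669, 0.055, 0.035]]
bb [[0.673, 0.127, 0.035]]
stack [[0.517, 0.112, 0.056]]
jam [[0.551, 0.271, 0.102]]
spice [[0.627, 0.267, 0.106]]
shk [[0.701, 0.263, 0.09]]
bowl [[0.598, 0.394, 0.09]]
h1 [[0.535, 0.406, 0.09]]
h2 [[0.462, 0.411, 0.09]]
tray [[0.477, -0.084, 0.15]]
col [[0.585, -0.102, 0.0]]
teal [[0.478, -0.279, 0.0]]
[93, 32, 10, 11, 62] [98.2 37.9] ((98.50001525878906, 38.000003814697266), (6.363960266113281, 13.435027122497559), 45.0)
[171, 59, 62, 58, 1734] [204.3  90.5] ((202.68736267089844, 90.61122131347656), (42.53759765625, 60.52233123779297), 40.15599822998047)
[168, 61, 23, 26, 373] [178.   74.5] ((177.3400115966797, 74.62000274658203), (23.799999237060547, 17.400001525878906), 53.13010025024414)
[332, 86, 25, 9, 103] [343.2  90.7] ((343.4775390625, 91.2640380859375), (24.734548568725586, 5.546535015106201), 12.994616508483887)
[296, 88, 17, 9, 57] [304.   92.7] ((304.40386962890625, 92.51921844482422), (6.275715351104736, 16.66986846923828), 78.69007110595703)
[140, 101, 7, 21, 41] [144.5 112.6]
[... 1290 characters left out ...]
.888657569885254)
[99, 326, 38, 16, 201] [117.2 333.8] ((118.25001525878906, 334.2500305175781), (7.48446798324585, 39.12932586669922), 66.80140686035156)
[126, 336, 23, 10, 123] [137.4 340.9] ((137.09999084472656, 341.20001220703125), (8.497057914733887, 21.46625328063965), 63.43495178222656)
[16, 341, 13, 11, 50] [ 21.9 346. ] ((21.461536407470703, 346.1922912597656), (6.933752536773682, 12.203404426574707), 56.30992889404297)
[151, 342, 29, 12, 196] [165.2 347.3] ((164.96800231933594, 347.1759948730469), (27.190589904785156, 9.302042961120605), 10.30484676361084)
[183, 349, 22, 10, 126] [193.4 353. ] ((193.50001525878906, 353.0), (19.945728302001953, 8.586502075195312), 10.30484676361084)
```

View pics/topcrop.png

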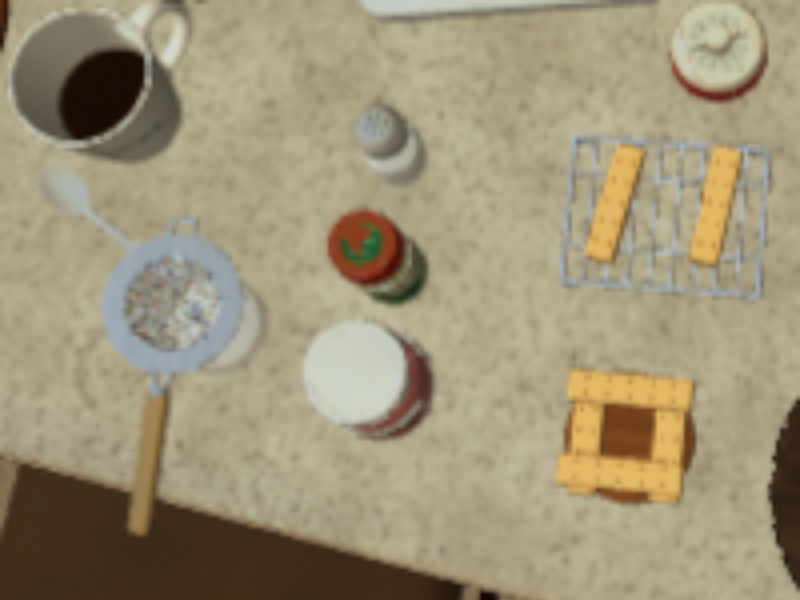

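The crop confirms that the two golden bars on the rack, at (302,171) = b (+y side) and (329,172) = a (-y side), are the ones with rows of fork holes. The turquoise bar at (458,245) is the decoy. The stack's top layer runs across the image, i.e. along world y. I'll start moving now: rise and turn to yaw 0.

Request:
{"api": "play_rows", "payload": {
  "moves": [
    {"jaw": 0.0, "delta_pos": [0, 0, -0.1], "spin": 0},
    {"jaw": 0.0, "delta_pos": [0, 0, -0.1], "spin": 0},
    {"jaw": 0.0, "delta_pos": [0, 0, -0.1], "spin": 0.0},
    {"jaw": 0.0, "delta_pos": [0, 0, -0.1], "spin": 0.0},
    {"jaw": 0, "delta_pos": [0, 0, -0.1], "spin": 0},
    {"jaw": 0.2, "delta_pos": [0, 0, 0], "spin": 0.023},
    {"jaw": 0.2, "delta_pos": [0, 0, 0], "spin": 0.023},
    {"jaw": 0.2, "delta_pos": [0, 0, 0], "spin": 0.0237}
  ]
}}

```text
time_s: 0.95
tcp_pos: [0.2333, -0.4986, 0.4304]
ee_rot: [3.142, 0.0, -0.006]
force: [0.0, 0.3, -0.7]
width: 0.0683
grip_force: 0.0
```

Request:
{"api": "play_rows", "payload": {
  "moves": [
    {"jaw": 0.2, "delta_pos": [0.01, -0.1, 0], "spin": 0},
    {"jaw": 0.2, "delta_pos": [0.01, -0.1, 0], "spin": 0},
    {"jaw": 0.2, "delta_pos": [0.01, -0.1, 0], "spin": 0},
    {"jaw": 0.2, "delta_pos": [0.01, -0.1, 0], "spin": 0},
    {"jaw": 0.2, "delta_pos": [0.01, -0.1, 0], "spin": 0},
    {"jaw": 0.2, "delta_pos": [0.01, -0.1, 0], "spin": 0},
    {"jaw": 0.2, "delta_pos": [0.01, -0.1, 0], "spin": 0},
    {"jaw": 0.2, "delta_pos": [0.01, -0.1, 0], "spin": 0}
  ]
}}

```text
time_s: 1.75
tcp_pos: [0.2648, -0.1767, 0.4304]
ee_rot: [3.142, -0.0, -0.001]
force: [1.1, 0.5, -0.5]
width: 0.0679
grip_force: 0.0
```

Request:
{"api": "play_rows", "payload": {
  "moves": [
    {"jaw": 0.2, "delta_pos": [0.02, -0.1, 0], "spin": 0},
    {"jaw": 0.2, "delta_pos": [0.02, -0.1, 0], "spin": 0},
    {"jaw": 0.2, "delta_pos": [0.02, -0.1, 0], "spin": 0},
    {"jaw": 0.2, "delta_pos": [0.02, -0.1, 0], "spin": 0},
    {"jaw": 0.2, "delta_pos": [0.02, -0.1, 0], "spin": 0},
    {"jaw": 0.2, "delta_pos": [0.02, -0.1, 0], "spin": 0},
    {"jaw": 0.2, "delta_pos": [0.02, -0.1, 0], "spin": 0},
    {"jaw": 0.2, "delta_pos": [0.02, -0.1, 0], "spin": 0}
  ]
}}

```text
time_s: 2.55
tcp_pos: [0.3304, 0.0484, 0.4343]
ee_rot: [-3.069, 0.001, 0.084]
force: [0.1, 0.3, -0.5]
width: 0.0683
grip_force: 0.0
```

Request:
{"api": "play_rows", "payload": {
  "moves": [
    {"jaw": 0.2, "delta_pos": [0, 0, 0], "spin": 0},
    {"jaw": 0.2, "delta_pos": [0, -0.05, 0], "spin": 0},
    {"jaw": 0.2, "delta_pos": [0, -0.05, 0], "spin": 0},
    {"jaw": 0.2, "delta_pos": [0, 0, 0], "spin": 0}
  ]
}}

```text
time_s: 2.95
tcp_pos: [0.3285, 0.0619, 0.4377]
ee_rot: [-3.051, 0.0, 0.11]
force: [-0.2, -0.7, 0.1]
width: 0.0685
grip_force: 0.0
```

```bash
python3 - <<'E'
from h import *
o=env.observe();print({k:np.round(o[k],4).tolist() for k in("q","tcp_pos","ee_rot","force")})
E
```

```text
{'q': [0.1089, -0.2253, 0.3116, 2.1081, 0.0909, 3.1406], 'tcp_pos': [0.3285, 0.0619, 0.4377], 'ee_rot': [-3.0507, 0.0003, 0.1098], 'force': [-0.1825, -0.6542, 0.1054]}
```

Request:
{"api": "play_rows", "payload": {
  "moves": [
    {"jaw": 0.2, "delta_pos": [0, 0, 0], "spin": -0.023},
    {"jaw": 0.2, "delta_pos": [0, 0, 0], "spin": -0.023},
    {"jaw": 0.2, "delta_pos": [0, 0, 0], "spin": -0.023},
    {"jaw": 0.2, "delta_pos": [0, 0, 0], "spin": -0.023},
    {"jaw": 0.2, "delta_pos": [0, 0, 0], "spin": -0.023},
    {"jaw": 0.2, "delta_pos": [0, 0, 0], "spin": -0.023},
    {"jaw": 0.2, "delta_pos": [0, 0, 0], "spin": -0.023},
    {"jaw": 0.2, "delta_pos": [0, 0, 0], "spin": -0.023}
  ]
}}

```text
time_s: 3.75
tcp_pos: [0.3285, 0.0616, 0.4376]
ee_rot: [-3.105, -0.083, 1.27]
force: [-0.5, -0.0, 0.3]
width: 0.0682
grip_force: 0.0
```

The last joint reached its limit and left a 0.09 rad tilt. Yaw works as q1 − q6 + π. I'll swing to the opposite limit and push against it the mirrored way to take the tilt out.

Request:
{"api": "play_rows", "payload": {
  "moves": [
    {"jaw": 0.2, "delta_pos": [0, 0, 0], "spin": -0.0235},
    {"jaw": 0.2, "delta_pos": [0, 0, 0], "spin": -0.0235},
    {"jaw": 0.2, "delta_pos": [0, 0, 0], "spin": -0.0235},
    {"jaw": 0.2, "delta_pos": [0, 0, 0], "spin": -0.0235},
    {"jaw": 0.2, "delta_pos": [0, 0, 0], "spin": -0.0235},
    {"jaw": 0.2, "delta_pos": [0, 0, 0], "spin": -0.0235},
    {"jaw": 0.2, "delta_pos": [0, 0, 0], "spin": -0.0235},
    {"jaw": 0.2, "delta_pos": [0, 0, 0], "spin": -0.0235}
  ]
}}

```text
time_s: 4.55
tcp_pos: [0.3285, 0.0616, 0.4376]
ee_rot: [3.079, -0.065, 2.455]
force: [0.2, -0.4, 0.1]
width: 0.068
grip_force: 0.0
```

Request:
{"api": "play_rows", "payload": {
  "moves": [
    {"jaw": 0.2, "delta_pos": [0, 0, 0], "spin": -0.0235},
    {"jaw": 0.2, "delta_pos": [0, 0, 0], "spin": -0.0235},
    {"jaw": 0.2, "delta_pos": [0, 0, 0], "spin": -0.0235},
    {"jaw": 0.2, "delta_pos": [0, 0, 0], "spin": -0.0235},
    {"jaw": 0.2, "delta_pos": [0, 0, 0], "spin": -0.0235},
    {"jaw": 0.2, "delta_pos": [0, 0, 0], "spin": -0.0235},
    {"jaw": 0.2, "delta_pos": [0, 0, 0], "spin": -0.0235},
    {"jaw": 0.2, "delta_pos": [0, 0, 0], "spin": -0.0235}
  ]
}}

```text
time_s: 5.35
tcp_pos: [0.3285, 0.0616, 0.4376]
ee_rot: [3.058, 0.033, -2.651]
force: [0.2, 1.0, 0.1]
width: 0.0687
grip_force: 0.0
```

Request:
{"api": "play_rows", "payload": {
  "moves": [
    {"jaw": 0.2, "delta_pos": [0, 0, 0], "spin": -0.0235},
    {"jaw": 0.2, "delta_pos": [0, 0, 0], "spin": -0.0235},
    {"jaw": 0.2, "delta_pos": [0, 0, 0], "spin": -0.0235},
    {"jaw": 0.2, "delta_pos": [0, 0, 0], "spin": -0.0235},
    {"jaw": 0.2, "delta_pos": [0, 0, 0], "spin": -0.0235},
    {"jaw": 0.2, "delta_pos": [0, 0, 0], "spin": -0.0235},
    {"jaw": 0.2, "delta_pos": [0, 0, 0], "spin": -0.0235},
    {"jaw": 0.2, "delta_pos": [0, 0, 0], "spin": -0.0235}
  ]
}}

```text
time_s: 6.15
tcp_pos: [0.3285, 0.0616, 0.4376]
ee_rot: [3.141, 0.09, -1.468]
force: [0.8, 0.1, 0.2]
width: 0.0687
grip_force: 0.0
```

Request:
{"api": "play_rows", "payload": {
  "moves": [
    {"jaw": 0.2, "delta_pos": [0, 0, 0], "spin": -0.0235},
    {"jaw": 0.2, "delta_pos": [0, 0, 0], "spin": -0.0235},
    {"jaw": 0.2, "delta_pos": [0, 0, 0], "spin": -0.0235},
    {"jaw": 0.2, "delta_pos": [0, 0, 0], "spin": -0.0235},
    {"jaw": 0.2, "delta_pos": [0, 0, 0], "spin": -0.0235},
    {"jaw": 0.2, "delta_pos": [0, 0, 0], "spin": -0.0235},
    {"jaw": 0.2, "delta_pos": [0, 0, 0], "spin": -0.0235},
    {"jaw": 0.2, "delta_pos": [0, 0, 0], "spin": -0.0235}
  ]
}}

```text
time_s: 6.95
tcp_pos: [0.3285, 0.0616, 0.4376]
ee_rot: [-3.058, 0.035, -0.285]
force: [0.3, 0.3, 0.0]
width: 0.0681
grip_force: 0.0
```

```bash
python3 - <<'E'
from h import *
o=env.observe();print({k:np.round(o[k],4).tolist() for k in("time_s","q","tcp_pos","ee_rot")})
print(Ro.from_euler("xyz",o["ee_rot"]).as_matrix()[:,2])
E
```

```text
{'time_s': 6.95, 'q': [0.1083, -0.2257, 0.311, 2.1078, 0.0902, -2.7465], 'tcp_pos': [0.3285, 0.0616, 0.4376], 'ee_rot': [-3.0584, 0.0351, -0.2853]}
[-0.01015977  0.0895517  -0.99593035]
```

Request:
{"api": "play_rows", "payload": {
  "moves": [
    {"jaw": 0.2, "delta_pos": [0, 0, 0], "spin": -0.021},
    {"jaw": 0.2, "delta_pos": [0, 0, 0], "spin": -0.021},
    {"jaw": 0.2, "delta_pos": [0, 0, 0], "spin": -0.0205},
    {"jaw": 0.2, "delta_pos": [0, 0.05, 0], "spin": 0},
    {"jaw": 0.2, "delta_pos": [0, 0.05, 0], "spin": 0},
    {"jaw": 0.2, "delta_pos": [0, 0, 0], "spin": 0}
  ]
}}

```text
time_s: 7.55
tcp_pos: [0.3305, 0.0458, 0.4337]
ee_rot: [-3.07, 0.002, 0.075]
force: [-0.1, 1.2, 0.4]
width: 0.0682
grip_force: 0.0
```

```bash
cat > st.py <<'E'
from h import *
o=env.observe();print({k:np.round(o[k],4).tolist() for k in("time_s","q","tcp_pos","ee_rot","force","width")})
print(Ro.from_euler("xyz",o["ee_rot"]).as_matrix()[:,2])
E
python3 st.py
```

```text
{'time_s': 7.55, 'q': [0.0767, -0.2299, 0.2998, 2.1022, 0.0713, -3.1402], 'tcp_pos': [0.3305, 0.0458, 0.4337], 'ee_rot': [-3.0703, 0.0019, 0.0753], 'force': [-0.0558, 1.1619, 0.4496], 'width': 0.0682}
[-0.00723789  0.07090564 -0.99745677]
```

Request:
{"api": "play_rows", "payload": {
  "moves": [
    {"jaw": 0.2, "delta_pos": [0, 0.05, 0], "spin": 0},
    {"jaw": 0.2, "delta_pos": [0, 0.05, 0], "spin": 0},
    {"jaw": 0.2, "delta_pos": [0, 0.05, 0], "spin": 0},
    {"jaw": 0.2, "delta_pos": [0, 0.05, 0], "spin": 0},
    {"jaw": 0.2, "delta_pos": [0, 0.05, 0], "spin": 0},
    {"jaw": 0.2, "delta_pos": [0, 0.05, 0], "spin": 0},
    {"jaw": 0.2, "delta_pos": [0, 0, 0], "spin": 0}
  ]
}}

```text
time_s: 8.25
tcp_pos: [0.3334, 0.0047, 0.4281]
ee_rot: [-3.129, 0.002, 0.002]
force: [0.0, 0.3, -0.9]
width: 0.068
grip_force: 0.0
```

```bash
python3 st.py
```

```text
{'time_s': 8.25, 'q': [0.0034, -0.2358, 0.2838, 2.0925, 0.0125, -3.1406], 'tcp_pos': [0.3334, 0.0047, 0.4281], 'ee_rot': [-3.1291, 0.0021, 0.0024], 'force': [0.0045, 0.3222, -0.9118], 'width': 0.068}
[-0.00215015  0.01253695 -0.9999191 ]
```

Request:
{"api": "play_rows", "payload": {
  "moves": [
    {"jaw": 0.2, "delta_pos": [0, 0.033, 0], "spin": 0},
    {"jaw": 0.2, "delta_pos": [0, 0.033, 0], "spin": 0},
    {"jaw": 0.2, "delta_pos": [0, 0, 0], "spin": 0.0235},
    {"jaw": 0.2, "delta_pos": [0, 0, 0], "spin": 0.0235},
    {"jaw": 0.2, "delta_pos": [0, 0, 0], "spin": 0.0235},
    {"jaw": 0.2, "delta_pos": [0, 0, 0], "spin": 0.0235},
    {"jaw": 0.2, "delta_pos": [0, 0, 0], "spin": 0.0235},
    {"jaw": 0.2, "delta_pos": [0, 0, 0], "spin": 0.0235}
  ]
}}

```text
time_s: 9.05
tcp_pos: [0.3335, -0.004, 0.4279]
ee_rot: [3.14, 0.001, -0.905]
force: [-0.2, -0.3, -0.1]
width: 0.0686
grip_force: 0.0
```

Request:
{"api": "play_rows", "payload": {
  "moves": [
    {"jaw": 0.2, "delta_pos": [0, 0, 0], "spin": 0.0235},
    {"jaw": 0.2, "delta_pos": [0, 0, 0], "spin": 0.0235},
    {"jaw": 0.2, "delta_pos": [0, 0, 0], "spin": 0.0235},
    {"jaw": 0.2, "delta_pos": [0, 0, 0], "spin": 0.0235},
    {"jaw": 0.2, "delta_pos": [0, 0, 0], "spin": 0.0235},
    {"jaw": 0.2, "delta_pos": [0, 0, 0], "spin": 0.0235},
    {"jaw": 0.2, "delta_pos": [0, 0, 0], "spin": 0.0235},
    {"jaw": 0.2, "delta_pos": [0, 0, 0], "spin": 0.0235}
  ]
}}

```text
time_s: 9.85
tcp_pos: [0.3335, -0.004, 0.4279]
ee_rot: [3.14, -0.001, -2.086]
force: [-0.2, -0.4, -0.6]
width: 0.0685
grip_force: 0.0
```

Request:
{"api": "play_rows", "payload": {
  "moves": [
    {"jaw": 0.2, "delta_pos": [0, 0, 0], "spin": 0.0235},
    {"jaw": 0.2, "delta_pos": [0, 0, 0], "spin": 0.0235},
    {"jaw": 0.2, "delta_pos": [0, 0, 0], "spin": 0.0235},
    {"jaw": 0.2, "delta_pos": [0, 0, 0], "spin": 0.0235},
    {"jaw": 0.2, "delta_pos": [0, 0, 0], "spin": 0.0235},
    {"jaw": 0.2, "delta_pos": [0, 0, 0], "spin": 0.0235},
    {"jaw": 0.2, "delta_pos": [0, 0, 0], "spin": 0.0235},
    {"jaw": 0.2, "delta_pos": [0, 0, 0], "spin": 0}
  ]
}}

```text
time_s: 10.65
tcp_pos: [0.3335, -0.004, 0.4279]
ee_rot: [-3.142, -0.002, -3.116]
force: [-0.1, 1.0, -0.3]
width: 0.0683
grip_force: 0.0
```

```bash
python3 st.py
```

```text
{'time_s': 10.65, 'q': [-0.0118, -0.2358, 0.2833, 2.092, -0.0001, -0.0376], 'tcp_pos': [0.3335, -0.004, 0.4279], 'ee_rot': [-3.1415, -0.0021, -3.1158], 'force': [-0.0836, 0.9715, -0.2958], 'width': 0.0683}
[-2.08545043e-03 -9.72857166e-05 -9.99997821e-01]
```

Request:
{"api": "play_rows", "payload": {
  "moves": [
    {"jaw": 0.4, "delta_pos": [0, 0.1, 0], "spin": 0},
    {"jaw": 0.4, "delta_pos": [-0.02, 0.1, 0], "spin": 0},
    {"jaw": 0.4, "delta_pos": [-0.04, 0.1, 0], "spin": 0},
    {"jaw": 0.4, "delta_pos": [-0.1, 0, 0.05], "spin": 0},
    {"jaw": 0.4, "delta_pos": [-0.1, 0, 0.05], "spin": 0},
    {"jaw": 0.4, "delta_pos": [-0.1, 0, 0.05], "spin": 0},
    {"jaw": 0.4, "delta_pos": [-0.1, 0, 0.05], "spin": 0},
    {"jaw": 0.4, "delta_pos": [0, 0, 0], "spin": 0}
  ]
}}

```text
time_s: 11.45
tcp_pos: [0.517, 0.1212, 0.3416]
ee_rot: [-3.14, -0.01, -3.109]
force: [-0.4, 0.1, -0.3]
width: 0.0516
grip_force: 0.0
```

```bash
python3 st.py; python3 - <<'E'
from h import *
C=Cam("wrist");cv2.imwrite("pics/w1.png",C.c[:,:,::-1]);np.savez("w1.npz",c=C.c,K=C.K,k=C.k,R=C.R,t=C.t);print(C.o,C.R[2])
E
```

```text
{'time_s': 11.45, 'q': [0.2302, 0.1257, 0.4387, 1.8935, 0.0003, 0.1978], 'tcp_pos': [0.517, 0.1212, 0.3416], 'ee_rot': [-3.1399, -0.0096, -3.1092], 'force': [-0.4348, 0.1485, -0.2884], 'width': 0.0516}
[-0.00950937 -0.00195198 -0.99995288]
[0.44686386 0.11845478 0.48539521] [ 0.27284073  0.00641058 -0.96203786]
```

View pics/w1.png

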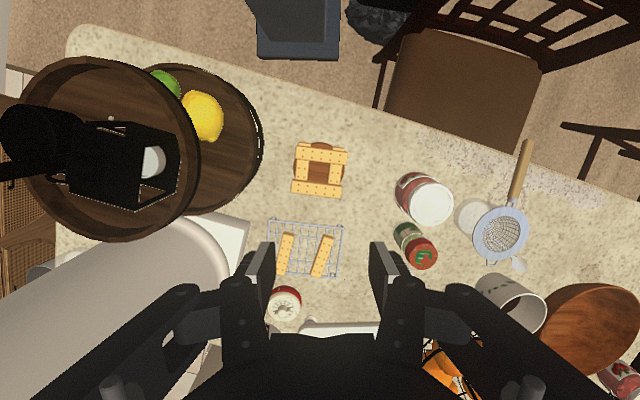

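The wrist view shows the stack at (320,168), biscuit a at (285,255) and b at (322,257). The jam, spice and shaker jars are at (428,203), (420,250) and near (385,265). The sieve rim is at (500,235), with the handle from (515,200) to (528,142).

```bash
cat > bis.py <<'E'
from h import *
def bis(C,z,roi,lo=(12,70,120)):
    m=golden(C.c,lo); k=np.zeros_like(m);x0,y0,x1,y1=roi;k[y0:y1,x0:x1]=m[y0:y1,x0:x1]
    k=cv2.morphologyEx(k,cv2.MORPH_CLOSE,np.ones((3,3)))
    out=[]
    for c in cv2.findContours(k,cv2.RETR_EXTERNAL,cv2.CHAIN_APPROX_NONE)[0]:
        if cv2.contourArea(c)<150: continue
        w=C.at(c[:,0].astype(float),z)[:,:2]
        r=cv2.minAreaRect((w*1000).astype(np.float32)); b=cv2.boxPoints(r)
        e=[b[1]-b[0],b[2]-b[1]];L=max(e,key=np.linalg.norm)
        out.append((np.round(r[0],1).tolist(),np.round(r[1],1).tolist(),round(np.degrees(np.arctan(L[1]/L[0])),1),c[:,0].mean(0).round().tolist()))
    return out
E
python3 - <<'E'
from bis import *
C=Cam("wrist")
for r in bis(C,.035,(265,222,345,285)): print("rack",r)
for r in bis(C,.056,(280,130,360,205)): print("stack",r)
T=Cam("top")
for r in bis(T,.035,(290,150,345,195)): print("Track",r)
for r in bis(T,.056,(280,205,330,250)): print("Tstack",r)
cv2.imwrite("pics/w1c.png",np.hstack([cv2.resize(C.c[130:290,260:360,::-1],(360,576),interpolation=cv2.INTER_CUBIC),cv2.resize(C.c[130:280,430:550,::-1],(440,576),interpolation=cv2.INTER_CUBIC)]))
E
```

```text
rack ([667.2, 125.8], [35.3, 97.7], np.float32(-7.1), [322.0, 250.0])
rack ([668.4, 51.8], [45.4, 115.1], np.float32(-7.6), [283.0, 249.0])
stack ([514.9, 109.1], [92.4, 84.8], np.float32(84.0), [317.0, 170.0])
Track ([671.5, 54.1], [30.0, 84.5], np.float32(-11.8), [329.0, 172.0])
```

View pics/w1c.png

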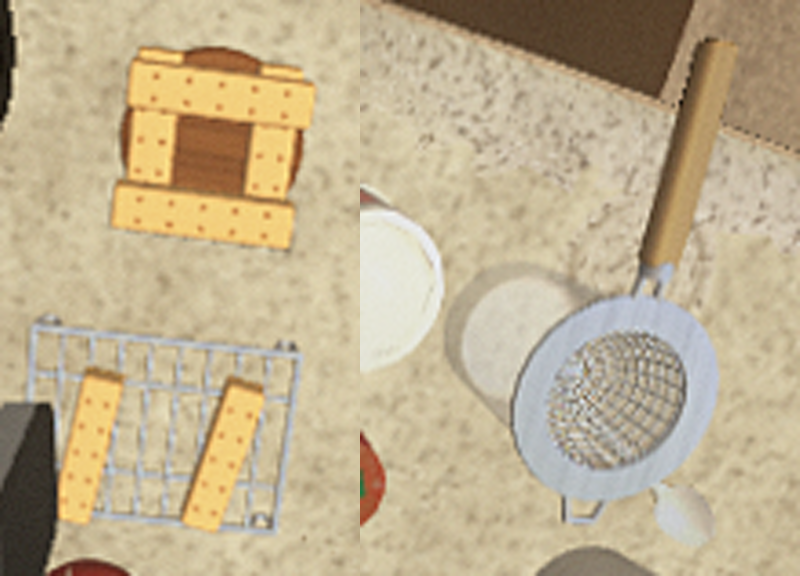

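The crop shows clean top faces, so I'll convert their corner pixels to positions directly.

```bash
python3 - <<'E'
from h import *
C=Cam("wrist")
L=lambda p:np.array(p,float)/3.6+[260,130]
Rr=lambda p:np.array(p,float)/[440/120,3.84]+[430,130]
def rep(n,p,z):
    w=C.at(p,z)[:,:2]*1000; print(n,"c",w.mean(0).round(1),"sides",[np.linalg.norm(w[i]-w[i-1]).round(1) for i in range(4)], "ang long",[np.degrees(np.arctan2(*(d[::-1]))).round(1) for d in (w[3]-w[0],w[2]-w[1],w[1]-w[0],w[2]-w[3])])
rep("a",L([(85,378),(122,383),(90,524),(60,518)]),.035)
rep("b",L([(230,388),(263,393),(215,530),(183,522)]),.035)
rep("m_near",L([(133,63),(314,84),(309,127),(128,105)]),.056)
rep("m_far",L([(117,183),(297,207),(290,248),(112,228)]),.056)
h=C.at(Rr([(697,38),(735,45),(683,272),(641,262)]),.0999)
print("handle",h.round(3).tolist())
print("rim centre",C.at(Rr([(615,396)]),.0905).round(3),"handle mid px->",C.at(Rr([(690,150)]),.099).round(3))
for n,p,z in[("jam",(431,203),.102),("spice",(422,256),.106)]:print(n,C.at([p],z).round(3))
E
```

```text
a c [675.3  58.5] sides [np.float64(78.6), np.float64(18.1), np.float64(80.0), np.float64(15.5)] ang long [np.float64(-9.8), np.float64(-11.7), np.float64(83.6), np.float64(79.2)]
b c [677.1 125. ] sides [np.float64(77.6), np.float64(16.3), np.float64(79.4), np.float64(16.9)] ang long [np.float64(-16.0), np.float64(-15.5), np.float64(82.5), np.float64(76.0)]
m_near c [494.1 118.8] sides [np.float64(18.0), np.float64(77.5), np.float64(18.5), np.float64(78.4)] ang long [np.float64(-6.4), np.float64(-3.5), np.float64(85.3), np.float64(84.9)]
m_far c [547.9 112.9] sides [np.float64(20.5), np.float64(79.8), np.float64(18.9), np.float64(79.6)] ang long [np.float64(-6.0), np.float64(-6.5), np.float64(84.1), np.float64(85.2)]
handle [[0.447, 0.551, 0.1], [0.448, 0.569, 0.1], [0.538, 0.575, 0.1], [0.535, 0.553, 0.1]]
rim centre [[0.595 0.57  0.091]] handle mid px-> [[0.489 0.563 0.099]]
jam [[0.55  0.28  0.102]]
spice [[0.633 0.276 0.106]]
```

```bash
cat > to.py <<'E'
import sys
from h import *
x,y,z,yd=map(float,sys.argv[1:5]); o=env.observe(); R=Ro.from_euler("xyz",o["ee_rot"])
X=R.as_matrix()[:,0]; yaw=np.degrees(np.arctan2(X[1],X[0])); s=-((yd-yaw+180)%360-180)
R2=(R*Ro.from_euler("z",s,degrees=True)).as_matrix()
print("t",o["time_s"],"pos",np.round(o["tcp_pos"],4),"yaw",round(yaw,1),"z",R2[:,2].round(4),"spin",round(s/360,4),"shift",(R2.T@(np.array([x,y,z])-o["tcp_pos"])/.4).round(4), "fz",np.round(o["force"],1))
E
python3 to.py .677 .125 .12 164.3; python3 - <<'E'
from h import *
C=Cam("wrist")
Rr=lambda p:(np.array(p,float)-[360,0])/[440/120,3.84]+[430,130]
h=C.at(Rr([(697,38),(735,45),(683,272),(641,262)]),.0999)
print("handle",h.round(3).tolist(),"rim centre",C.at(Rr([(615,396)]),.0905).round(3))
E
```

```text
t 11.65 pos [0.5133 0.1212 0.3486] yaw -178.3 z [-1.e-03  4.e-04 -1.e+00] spin 0.0484 shift [-0.3921  0.1198  0.5711] fz [0.2 0.2 0.5]
handle [[0.456, 0.399, 0.1], [0.457, 0.415, 0.1], [0.544, 0.413, 0.1], [0.541, 0.394, 0.1]] rim centre [[0.6   0.402 0.09 ]]
```

Request:
{"api": "play_rows", "payload": {
  "moves": [
    {"jaw": 0.5, "delta_pos": [0, 0, 0.05], "spin": 0.0242},
    {"jaw": 0.5, "delta_pos": [0, 0, 0.05], "spin": 0.0242},
    {"jaw": 0.5, "delta_pos": [-0.078, 0.024, 0.07], "spin": 0},
    {"jaw": 0.5, "delta_pos": [-0.078, 0.024, 0.07], "spin": 0},
    {"jaw": 0.5, "delta_pos": [-0.078, 0.024, 0.07], "spin": 0},
    {"jaw": 0.5, "delta_pos": [-0.078, 0.024, 0.07], "spin": 0},
    {"jaw": 0.5, "delta_pos": [-0.078, 0.024, 0.07], "spin": 0},
    {"jaw": 0.5, "delta_pos": [0, 0, 0.09], "spin": 0}
  ]
}}

```text
time_s: 12.5
tcp_pos: [0.6795, 0.1259, 0.1306]
ee_rot: [3.141, 0.001, 2.871]
force: [-0.2, -0.5, 0.0]
width: 0.043
grip_force: 0.0
```

Request:
{"api": "play_rows", "payload": {
  "moves": [
    {"jaw": 0.5, "delta_pos": [0, 0, 0], "spin": 0},
    {"jaw": 0.5, "delta_pos": [0, 0, 0], "spin": 0},
    {"jaw": 0.5, "delta_pos": [0, 0, 0], "spin": 0}
  ]
}}

```text
time_s: 12.8
tcp_pos: [0.677, 0.1261, 0.1354]
ee_rot: [3.14, 0.002, 2.87]
force: [0.8, -0.2, 0.9]
width: 0.0427
grip_force: 0.0
```

```bash
python3 - <<'E'
from h import *
C=Cam("wrist");cv2.imwrite("pics/w2.png",C.c[:,:,::-1]);np.savez("w2.npz",R=C.R,t=C.t,o=C.o)
print(C.px([[.677,.125,.035],[.675,.0585,.035],[.52,.115,.056]]).round(1).tolist())
E
python3 to.py .677 .125 .021 164.3
```

```text
[[321.5, 202.8], [251.4, 219.3], [247.9, 8.0]]
t 12.85 pos [0.6771 0.1261 0.1353] yaw 164.5 z [ 0.003   0.0011 -1.    ] spin 0.0004 shift [ 0.0004 -0.0032  0.2858] fz [ 1.6 -0.1  0.8]
```

View pics/w2.png

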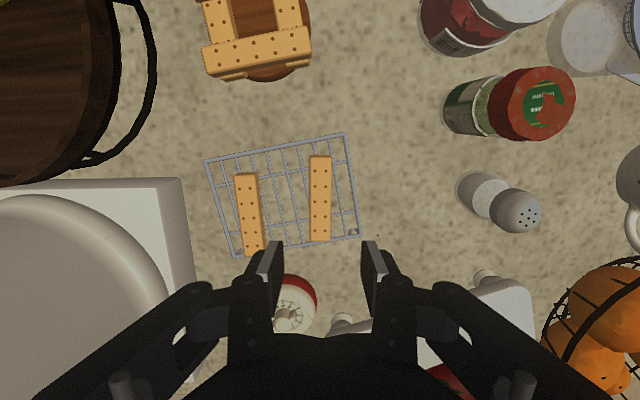

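The close view shows biscuit b as an upright bar from (310,156) to (330,241), aligned with the tool. Biscuit a runs from (237,174) to (263,255), and the shaker is at (500,200).

```bash
python3 - <<'E'
from bis import *
C=Cam("wrist")
for q in (bis(C,.035,(300,148,340,250),(8,90,150)),bis(C,.035,(228,168,272,262),(8,90,150)),bis(C,.056,(190,30,320,85),(8,90,150))):print(q)
print(C.at([(310.5,158),(330.5,157),(329,241),(311,241)],.035).round(4).tolist())
print(C.at([(235,176),(257,175),(265,253),(244,256)],.035).round(4).tolist())
E
```

```text
[([674.7, 124.7], [18.8, 77.9], np.float32(-16.2), [320.0, 198.0])]
[([671.2, 57.4], [19.3, 79.9], np.float32(-12.8), [248.0, 213.0])]
[([542.7, 112.3], [78.8, 27.8], np.float32(83.9), [253.0, 47.0])]
[[0.6358, 0.1267, 0.035], [0.6396, 0.1435, 0.035], [0.7152, 0.1218, 0.035], [0.7107, 0.1055, 0.035]]
[[0.633, 0.0581, 0.035], [0.6375, 0.0772, 0.035], [0.711, 0.0595, 0.035], [0.7087, 0.0389, 0.035]]
```

Request:
{"api": "play_rows", "payload": {
  "moves": [
    {"jaw": 0.5, "delta_pos": [0.004, -0.0045, 0.09], "spin": 0.001},
    {"jaw": 0.5, "delta_pos": [0, 0, 0.09], "spin": 0},
    {"jaw": 0.5, "delta_pos": [0, 0, 0.06], "spin": 0},
    {"jaw": 0.5, "delta_pos": [0, 0, 0.03], "spin": 0},
    {"jaw": 0.5, "delta_pos": [0, 0, 0.014], "spin": 0},
    {"jaw": 0.5, "delta_pos": [0, 0, 0], "spin": 0},
    {"jaw": 0.5, "delta_pos": [0, 0, 0], "spin": 0}
  ]
}}

```text
time_s: 13.6
tcp_pos: [0.6752, 0.1246, 0.0196]
ee_rot: [3.141, 0.0, 2.864]
force: [0.2, -0.3, 0.2]
width: 0.0425
grip_force: 0.0
```

```bash
python3 to.py .675 .1247 .021 164
```

```text
t 13.6 pos [0.6752 0.1246 0.0196] yaw 164.1 z [ 4.e-04  6.e-04 -1.e+00] spin 0.0002 shift [ 0.0005  0.0001 -0.0036] fz [ 0.2 -0.3  0.2]
```

Request:
{"api": "play_rows", "payload": {
  "grip_force": 25,
  "moves": [
    {"jaw": 0.6, "delta_pos": [0, 0, -0.003], "spin": 0},
    {"jaw": 1, "delta_pos": [0, 0, 0], "spin": 0},
    {"jaw": 1, "delta_pos": [0, 0, 0], "spin": 0},
    {"jaw": 1, "delta_pos": [0, 0, 0], "spin": 0},
    {"jaw": 1, "delta_pos": [0, 0, 0], "spin": 0},
    {"jaw": 1, "delta_pos": [0, 0, 0], "spin": 0}
  ]
}}

```text
time_s: 14.2
tcp_pos: [0.6749, 0.1245, 0.0202]
ee_rot: [3.141, -0.0, 2.864]
force: [0.3, 0.2, 5.2]
width: 0.0194
grip_force: 25.5
```

```bash
python3 to.py .5227 .1419 .11 174.3
```

```text
t 14.2 pos [0.6749 0.1245 0.0202] yaw 164.1 z [-1.e-04  5.e-04 -1.e+00] spin -0.0284 shift [ 0.3831  0.0055 -0.2245] fz [0.3 0.2 5.2]
```

Request:
{"api": "play_rows", "payload": {
  "moves": [
    {"jaw": 1, "delta_pos": [0, 0, -0.03], "spin": 0},
    {"jaw": 1, "delta_pos": [0, 0, -0.07], "spin": 0},
    {"jaw": 1, "delta_pos": [0, 0, -0.07], "spin": -0.0142},
    {"jaw": 1, "delta_pos": [0, 0, -0.055], "spin": -0.0142},
    {"jaw": 1, "delta_pos": [0.09, 0, 0], "spin": 0},
    {"jaw": 1, "delta_pos": [0.1, 0, 0], "spin": 0},
    {"jaw": 1, "delta_pos": [0.1, 0.0055, 0], "spin": 0},
    {"jaw": 1, "delta_pos": [0.093, 0, 0], "spin": 0}
  ]
}}

```text
time_s: 15.0
tcp_pos: [0.5206, 0.142, 0.1097]
ee_rot: [3.141, -0.002, 3.042]
force: [1.2, 0.1, 0.3]
width: 0.0193
grip_force: 24.7
```

Request:
{"api": "play_rows", "payload": {
  "moves": [
    {"jaw": 1, "delta_pos": [0, 0, 0], "spin": 0},
    {"jaw": 1, "delta_pos": [0, 0, 0], "spin": 0},
    {"jaw": 1, "delta_pos": [0, 0, 0], "spin": 0}
  ]
}}

```text
time_s: 15.3
tcp_pos: [0.5231, 0.1419, 0.1098]
ee_rot: [3.141, -0.001, 3.042]
force: [0.5, -0.1, -0.8]
width: 0.0196
grip_force: 24.7
```

```bash
python3 to.py .5227 .1419 .060 174.3;  python3 - <<'E'
from h import *
C=Cam("wrist");cv2.imwrite("pics/w3.png",C.c[:,:,::-1])
print(C.px([[.494,.1188,.056],[.548,.113,.056],[.5227,.1419,.073],[.5173,.0881,.073]]).round(1).tolist())
E
```

```text
t 15.3 pos [0.5231 0.1419 0.1098] yaw 174.3 z [-9.e-04  4.e-04 -1.e+00] spin -0.0 shift [ 9.000e-04 -1.000e-04  1.245e-01] fz [ 0.5 -0.1 -0.8]
[[287.1, 185.5], [289.0, 254.2], [323.1, 228.5], [244.5, 228.3]]
```

View pics/w3.png

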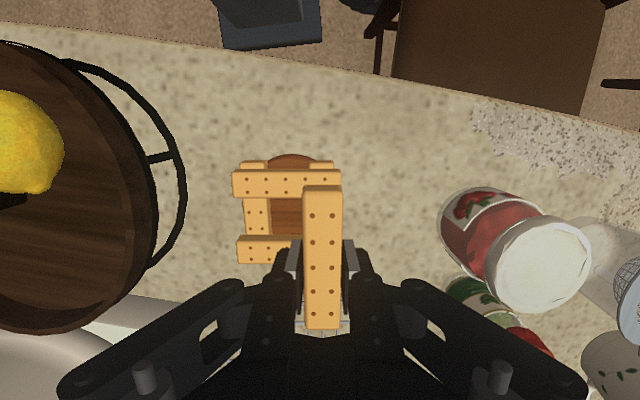

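The biscuit is held straight. The near layer-2 bar centre is at about (286,183), against a predicted (287,185), so the stack estimate holds. I'll lower it.

Request:
{"api": "play_rows", "payload": {
  "moves": [
    {"jaw": 1, "delta_pos": [0, 0, 0.05], "spin": 0},
    {"jaw": 1, "delta_pos": [0, 0, 0.04], "spin": 0},
    {"jaw": 1, "delta_pos": [0, 0, 0.02], "spin": 0},
    {"jaw": 1, "delta_pos": [0, 0, 0.01], "spin": 0},
    {"jaw": 1, "delta_pos": [0, 0, 0.005], "spin": 0},
    {"jaw": 1, "delta_pos": [0, 0, 0.0], "spin": 0},
    {"jaw": 1, "delta_pos": [0, 0, 0], "spin": 0}
  ]
}}

```text
time_s: 16.05
tcp_pos: [0.5225, 0.1419, 0.0598]
ee_rot: [3.141, -0.001, 3.042]
force: [1.0, -0.4, 1.1]
width: 0.0193
grip_force: 24.7
```

Request:
{"api": "play_rows", "payload": {
  "moves": [
    {"jaw": 1, "delta_pos": [0, 0, 0.003], "spin": 0},
    {"jaw": 1, "delta_pos": [0, 0, 0], "spin": 0},
    {"jaw": 0.7, "delta_pos": [0, 0, 0], "spin": 0},
    {"jaw": 0.66, "delta_pos": [0, 0, 0], "spin": 0},
    {"jaw": 0.62, "delta_pos": [0, 0, 0], "spin": 0},
    {"jaw": 0.62, "delta_pos": [0, 0, 0], "spin": 0},
    {"jaw": 0.62, "delta_pos": [0, 0, -0.03], "spin": 0},
    {"jaw": 0.62, "delta_pos": [0, 0, -0.08], "spin": 0}
  ]
}}

```text
time_s: 16.85
tcp_pos: [0.5207, 0.1414, 0.1005]
ee_rot: [-3.14, -0.007, 3.042]
force: [0.3, 0.5, -0.5]
width: 0.0322
grip_force: 0.0
```

```bash
python3 to.py .672 .0577 .11 168
```

```text
t 16.85 pos [0.5207 0.1414 0.1005] yaw 174.3 z [-0.0066 -0.0011 -1.    ] spin 0.0175 shift [-0.4133 -0.1262 -0.0261] fz [ 0.3  0.5 -0.5]
```

Request:
{"api": "play_rows", "payload": {
  "moves": [
    {"jaw": 0.5, "delta_pos": [0, 0, -0.03], "spin": 0.0175},
    {"jaw": 0.5, "delta_pos": [-0.08, -0.025, 0], "spin": 0},
    {"jaw": 0.5, "delta_pos": [-0.085, -0.025, 0], "spin": 0},
    {"jaw": 0.5, "delta_pos": [-0.085, -0.025, 0], "spin": 0},
    {"jaw": 0.5, "delta_pos": [-0.085, -0.025, 0], "spin": 0},
    {"jaw": 0.5, "delta_pos": [-0.075, -0.026, 0], "spin": 0},
    {"jaw": 0.5, "delta_pos": [0, 0, 0], "spin": 0},
    {"jaw": 0.5, "delta_pos": [0, 0, 0], "spin": 0}
  ]
}}

```text
time_s: 17.65
tcp_pos: [0.6723, 0.058, 0.1137]
ee_rot: [-3.141, -0.003, 2.931]
force: [-0.9, 0.6, 0.1]
width: 0.0424
grip_force: 0.0
```

Request:
{"api": "play_rows", "payload": {
  "moves": [
    {"jaw": 0.5, "delta_pos": [0, 0, 0], "spin": 0},
    {"jaw": 0.5, "delta_pos": [0, 0, 0], "spin": 0}
  ]
}}

```text
time_s: 17.85
tcp_pos: [0.6717, 0.0591, 0.1143]
ee_rot: [-3.142, -0.002, 2.933]
force: [-0.2, -0.8, 0.1]
width: 0.0429
grip_force: 0.0
```

```bash
python3 to.py .672 .0577 .021 168; python3 - <<'E'
from bis import *
C=Cam("wrist");cv2.imwrite("pics/w4.png",C.c[:,:,::-1])
u=C.px([[.672,.0577,.035]])[0].astype(int);print(u)
print(bis(C,.035,(u[0]-25,u[1]-52,u[0]+25,u[1]+50),(8,90,150)))
T=Cam("top")
print(T.px([[.5227,.1419,.073]]))
E
```

```text
t 17.85 pos [0.6717 0.0591 0.1143] yaw 168.0 z [-1.6e-03  2.0e-04 -1.0e+00] spin 0.0001 shift [-0.0019 -0.0031  0.2333] fz [-0.2 -0.8  0.1]
[321 210]
[([672.3, 57.4], [18.5, 78.7], np.float32(-12.6), [321.0, 209.0])]
[[294.41010377 226.12071855]]
```

View pics/w4.png

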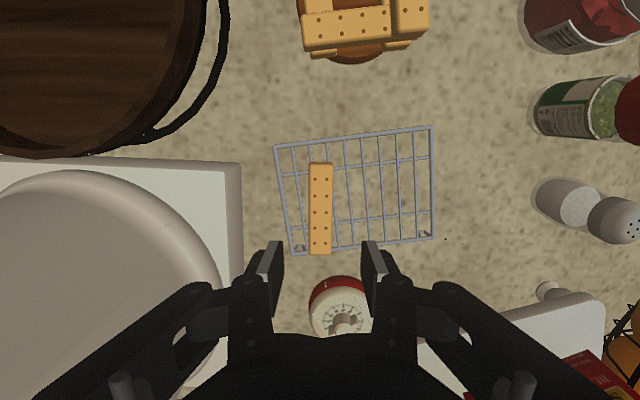

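Biscuit a is an upright bar at (321,209), centred under the tool. Biscuit b sits square on the stack at the top of the picture, near (410,15).

Request:
{"api": "play_rows", "payload": {
  "moves": [
    {"jaw": 0.5, "delta_pos": [-0.002, -0.004, 0.08], "spin": 0.001},
    {"jaw": 0.5, "delta_pos": [0, 0, 0.08], "spin": 0},
    {"jaw": 0.5, "delta_pos": [0, 0, 0.04], "spin": 0},
    {"jaw": 0.5, "delta_pos": [0, 0, 0.022], "spin": 0},
    {"jaw": 0.5, "delta_pos": [0, 0, 0.01], "spin": 0},
    {"jaw": 0.6, "delta_pos": [0, 0, 0], "spin": 0},
    {"jaw": 0.65, "delta_pos": [0, 0, 0], "spin": 0}
  ]
}}

```text
time_s: 18.65
tcp_pos: [0.6732, 0.0568, 0.0222]
ee_rot: [3.141, -0.0, 2.926]
force: [-0.6, 0.7, 0.2]
width: 0.0297
grip_force: 0.0
```

Request:
{"api": "play_rows", "payload": {
  "grip_force": 25,
  "moves": [
    {"jaw": 1, "delta_pos": [0, 0, 0], "spin": 0},
    {"jaw": 1, "delta_pos": [0, 0, 0], "spin": 0},
    {"jaw": 1, "delta_pos": [0, 0, 0], "spin": 0},
    {"jaw": 1, "delta_pos": [0, 0, 0], "spin": 0}
  ]
}}

```text
time_s: 19.05
tcp_pos: [0.6732, 0.0567, 0.0222]
ee_rot: [3.141, -0.0, 2.926]
force: [0.4, 0.0, 5.8]
width: 0.0191
grip_force: 25.2
```

```bash
python3 to.py .5173 .0881 .12 174.3
```

```text
t 19.05 pos [0.6732 0.0567 0.0222] yaw 167.6 z [ 0.e+00  3.e-04 -1.e+00] spin -0.0185 shift [ 0.3956  0.0394 -0.2444] fz [0.4 0.  5.8]
```

Request:
{"api": "play_rows", "payload": {
  "moves": [
    {"jaw": 1, "delta_pos": [0, 0, -0.04], "spin": 0},
    {"jaw": 1, "delta_pos": [0, 0, -0.07], "spin": 0},
    {"jaw": 1, "delta_pos": [0, 0, -0.07], "spin": -0.009},
    {"jaw": 1, "delta_pos": [0, 0, -0.065], "spin": -0.0095},
    {"jaw": 1, "delta_pos": [0.1, 0.01, 0], "spin": 0},
    {"jaw": 1, "delta_pos": [0.1, 0.01, 0], "spin": 0},
    {"jaw": 1, "delta_pos": [0.1, 0.01, 0], "spin": 0},
    {"jaw": 1, "delta_pos": [0.0956, 0.0094, 0], "spin": 0}
  ]
}}

```text
time_s: 19.85
tcp_pos: [0.5152, 0.0883, 0.12]
ee_rot: [3.141, -0.002, 3.042]
force: [0.2, 0.5, 0.3]
width: 0.0195
grip_force: 24.5
```

Request:
{"api": "play_rows", "payload": {
  "moves": [
    {"jaw": 1, "delta_pos": [0, 0, 0], "spin": 0},
    {"jaw": 1, "delta_pos": [0, 0, 0], "spin": 0},
    {"jaw": 1, "delta_pos": [0, 0, 0], "spin": 0}
  ]
}}

```text
time_s: 20.15
tcp_pos: [0.5177, 0.0881, 0.12]
ee_rot: [3.141, -0.001, 3.042]
force: [1.2, -0.9, -0.2]
width: 0.0195
grip_force: 24.5
```

```bash
python3 to.py .5173 .0881 .0602 174.3;  python3 - <<'E'
from h import *
C=Cam("wrist");cv2.imwrite("pics/w5.png",cv2.resize(C.c[130:360,180:500,::-1],(800,575)))
print(C.px([[.494,.1188,.056],[.548,.113,.056],[.5227,.1419,.073],[.5173,.0881,.073]]).round(1).tolist())
E
```

```text
t 20.15 pos [0.5177 0.0881 0.12  ] yaw 174.3 z [-7.e-04  3.e-04 -1.e+00] spin -0.0 shift [ 0.0008 -0.      0.1494] fz [ 1.2 -0.9 -0.2]
[[360.6, 182.7], [357.4, 248.6], [397.8, 223.3], [323.1, 223.3]]
```

View pics/w5.png

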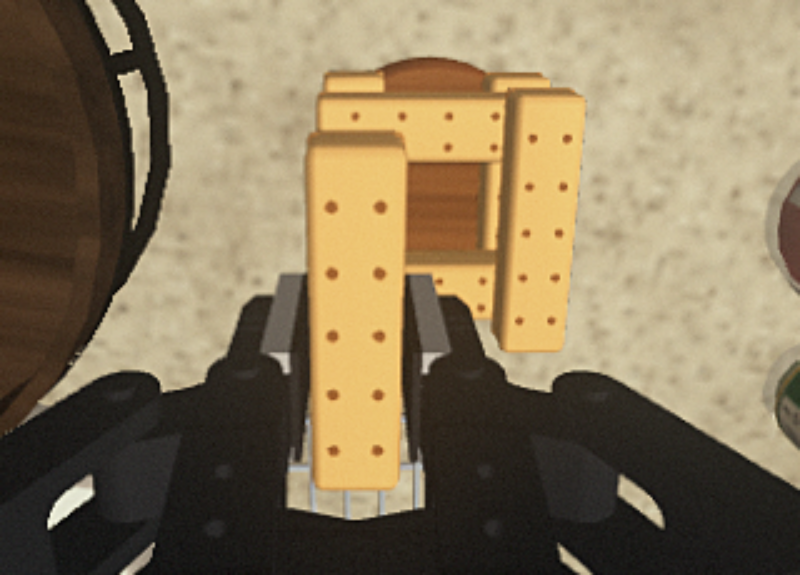

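Biscuit b's top is at about (397,220), against a predicted (398,223), so it is seated well. Biscuit a hangs parallel on the other side. I'll lower it.

Request:
{"api": "play_rows", "payload": {
  "moves": [
    {"jaw": 1, "delta_pos": [0, 0, 0.06], "spin": 0},
    {"jaw": 1, "delta_pos": [0, 0, 0.05], "spin": 0},
    {"jaw": 1, "delta_pos": [0, 0, 0.025], "spin": 0},
    {"jaw": 1, "delta_pos": [0, 0, 0.01], "spin": 0},
    {"jaw": 1, "delta_pos": [0, 0, 0.004], "spin": 0},
    {"jaw": 1, "delta_pos": [0, 0, 0.0], "spin": 0},
    {"jaw": 1, "delta_pos": [0, 0, 0], "spin": 0}
  ]
}}

```text
time_s: 20.9
tcp_pos: [0.5172, 0.0882, 0.0604]
ee_rot: [3.141, -0.001, 3.042]
force: [-1.1, -0.6, -0.4]
width: 0.0192
grip_force: 24.5
```

Request:
{"api": "play_rows", "payload": {
  "moves": [
    {"jaw": 1, "delta_pos": [0, 0, 0.002], "spin": 0},
    {"jaw": 1, "delta_pos": [0, 0, 0], "spin": 0},
    {"jaw": 0.7, "delta_pos": [0, 0, 0], "spin": 0},
    {"jaw": 0.66, "delta_pos": [0, 0, 0], "spin": 0},
    {"jaw": 0.62, "delta_pos": [0, 0, 0], "spin": 0},
    {"jaw": 0.62, "delta_pos": [0, 0, 0], "spin": 0},
    {"jaw": 0.62, "delta_pos": [0, 0, -0.03], "spin": 0},
    {"jaw": 0.62, "delta_pos": [0, 0, -0.1], "spin": 0}
  ]
}}

```text
time_s: 21.7
tcp_pos: [0.5147, 0.0878, 0.1084]
ee_rot: [-3.14, -0.008, 3.042]
force: [-0.0, 0.7, -0.1]
width: 0.0322
grip_force: 0.0
```

Request:
{"api": "play_rows", "payload": {
  "moves": [
    {"jaw": 0.55, "delta_pos": [0, 0, -0.1], "spin": 0},
    {"jaw": 0.55, "delta_pos": [0, 0, -0.1], "spin": 0},
    {"jaw": 0.55, "delta_pos": [0, 0, -0.1], "spin": 0},
    {"jaw": 0.55, "delta_pos": [0, 0, -0.05], "spin": 0},
    {"jaw": 0.55, "delta_pos": [0, 0, 0], "spin": 0},
    {"jaw": 0.55, "delta_pos": [0, 0, 0], "spin": 0},
    {"jaw": 0.55, "delta_pos": [0, 0, 0], "spin": 0}
  ]
}}

```text
time_s: 22.4
tcp_pos: [0.5167, 0.088, 0.2497]
ee_rot: [-3.141, -0.004, 3.042]
force: [0.5, -0.1, -0.3]
width: 0.0385
grip_force: 0.0
```

```bash
python3 to.py .50 .40 .2 174.3;  python3 - <<'E'
from h import *
C=Cam("wrist");cv2.imwrite("pics/w6.png",C.c[:,:,::-1]); np.savez("w6.npz",R=C.R,t=C.t,K=C.K,k=C.k)
print(C.px([[.5227,.1419,.073],[.5173,.0881,.073],[.6,.4,.09],[.5,.405,.1]]).round(1).tolist())
E
```

```text
t 22.4 pos [0.5167 0.088  0.2497] yaw 174.3 z [-3.7e-03 -1.0e-04 -1.0e+00] spin -0.0 shift [0.1185 0.772  0.1243] fz [ 0.5 -0.1 -0.3]
[[369.3, 185.6], [322.9, 185.5], [584.8, 231.0], [610.5, 148.7]]
```

View pics/w6.png

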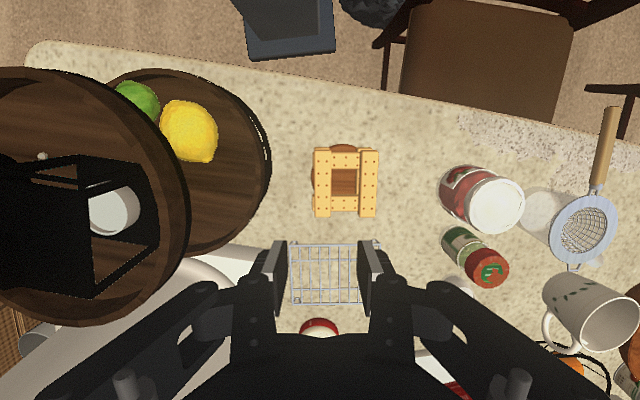

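Both biscuits lie parallel across the second layer, at (322,182) and (369,182). The sieve rim is at (584,231), with the handle from (597,184) to (611,108). Next is the sieve.

Request:
{"api": "play_rows", "payload": {
  "moves": [
    {"jaw": 0.55, "delta_pos": [0.015, 0.096, 0], "spin": 0},
    {"jaw": 0.55, "delta_pos": [0.015, 0.096, 0], "spin": 0},
    {"jaw": 0.55, "delta_pos": [0.015, 0.096, 0], "spin": 0},
    {"jaw": 0.55, "delta_pos": [0.015, 0.096, 0], "spin": 0},
    {"jaw": 0.55, "delta_pos": [0.015, 0.096, 0], "spin": 0},
    {"jaw": 0.55, "delta_pos": [0.015, 0.096, 0], "spin": 0},
    {"jaw": 0.55, "delta_pos": [0.015, 0.096, 0], "spin": 0},
    {"jaw": 0.55, "delta_pos": [0.015, 0.096, 0], "spin": 0}
  ]
}}

```text
time_s: 23.25
tcp_pos: [0.4992, 0.3999, 0.2497]
ee_rot: [-3.14, -0.003, 3.042]
force: [0.6, -0.2, -0.3]
width: 0.0386
grip_force: 0.0
```

Request:
{"api": "play_rows", "payload": {
  "moves": [
    {"jaw": 0.55, "delta_pos": [0, 0, 0], "spin": 0},
    {"jaw": 0.55, "delta_pos": [0, 0, 0], "spin": 0},
    {"jaw": 0.55, "delta_pos": [0, 0, 0], "spin": 0},
    {"jaw": 0.55, "delta_pos": [0, 0, 0], "spin": 0}
  ]
}}

```text
time_s: 23.65
tcp_pos: [0.5, 0.3975, 0.251]
ee_rot: [-3.141, -0.002, 3.041]
force: [-0.0, -0.3, 0.0]
width: 0.0388
grip_force: 0.0
```

```bash
python3 to.py .51 .40 .25 174.3;  python3 - <<'E'
from h import *
C=Cam("wrist");cv2.imwrite("pics/w7.png",C.c[:,:,::-1])
P=C.px([[.6,.398,.09],[.54,.403,.0975],[.5,.405,.0975],[.456,.407,.0975]]);print(P.round(1).tolist())
hs=cv2.cvtColor(C.c,cv2.COLOR_RGB2HSV)
for p in P[1:]:
    v=int(p[1]); print(v,[hs[v,u].tolist() for u in range(int(p[0])-30,int(p[0])+31,5)])
E
```

```text
t 23.65 pos [0.5    0.3975 0.251 ] yaw 174.2 z [-2.1e-03  1.0e-04 -1.0e+00] spin -0.0002 shift [-0.0242  0.0088  0.0025] fz [-0.  -0.3  0. ]
[[331.3, 267.8], [331.2, 223.4], [329.7, 188.7], [327.7, 147.6]]
223 [[21, 72, 170], [20, 62, 177], [22, 64, 168], [21, 55, 153], [21, 48, 170], [18, 138, 150], [20, 35, 154], [19, 69, 160], [20, 52, 176], [20, 82, 147], [21, 62, 177], [20, 64, 168], [19, 71, 132]]
188 [[22, 63, 179], [23, 59, 178], [21, 64, 168], [21, 60, 183], [21, 70, 163], [16, 115, 122], [18, 115, 159], [19, 112, 157], [21, 64, 178], [22, 63, 187], [20, 59, 187], [24, 57, 189], [22, 59, 185]]
147 [[17, 86, 133], [19, 92, 94], [15, 109, 77], [14, 143, 66], [13, 128, 72], [15, 137, 67], [17, 140, 138], [17, 136, 143], [11, 141, 65], [14, 138, 70], [14, 134, 74], [14, 137, 65], [13, 124, 72]]
```

```bash
cat > sv.py <<'E'
from h import *
def sieve(C,zr,zh,pc):
    hs=cv2.cvtColor(C.c,cv2.COLOR_RGB2HSV); u,v=int(pc[0]),int(pc[1])
    m=cv2.inRange(hs,(10,95,112),(24,255,255)); k=np.zeros_like(m); k[max(v-140,0):v-40,u-40:u+40]=m[max(v-140,0):v-40,u-40:u+40]
    k=cv2.morphologyEx(k,cv2.MORPH_OPEN,np.ones((3,3)))
    n,l,st,ce=cv2.connectedComponentsWithStats(k); i=1+np.argmax(st[1:,4])
    c=max(cv2.findContours((l==i).astype(np.uint8),cv2.RETR_EXTERNAL,cv2.CHAIN_APPROX_NONE)[0],key=cv2.contourArea)
    w=C.at(c[:,0].astype(float),zh)[:,:2]*1000; r=cv2.minAreaRect(w.astype(np.float32))
    vx=cv2.fitLine(w.astype(np.float32),cv2.DIST_L2,0,.01,.01).ravel()
    print("handle",np.round(r[0],1),np.round(r[1],1),"ang",np.degrees(np.arctan(vx[1]/vx[0])).round(2),st[i].tolist())
    m=cv2.inRange(hs,(95,15,90),(130,160,255)); k=np.zeros_like(m); k[v-75:v+60,u-75:u+75]=m[v-75:v+60,u-75:u+75]
    pts=np.argwhere(k)[:,::-1].astype(float); 
    w=C.at(pts,zr)[:,:2]*1000; (cx,cy),R=cv2.minEnclosingCircle(w.astype(np.float32)); print("rim",round(cx,1),round(cy,1),"R",round(R,1),len(pts),"mean",w.mean(0).round(1))
E
python3 - <<'E'
from sv import *
C=Cam("wrist");sieve(C,.090,.0975,C.px([[.6,.398,.09]])[0])
E
```

```text
handle [497.6 404.9] [13.7 84.2] ang -5.25 [323, 147, 14, 77, 919]
rim 598.6 398.3 R 55.1 1085 mean [603. 389.]
```

```bash
python3 to.py .5099 .4043 .0735 174.75
```

```text
t 23.75 pos [0.5001 0.3976 0.2512] yaw 174.2 z [-1.7e-03  4.0e-04 -1.0e+00] spin -0.0015 shift [-0.0237  0.0188  0.4443] fz [-0.4 -0.6  0.1]
```

Request:
{"api": "play_rows", "payload": {
  "moves": [
    {"jaw": 0.55, "delta_pos": [-0.0237, 0.0188, 0.05], "spin": -0.0015},
    {"jaw": 0.55, "delta_pos": [0, 0, 0.09], "spin": 0},
    {"jaw": 0.55, "delta_pos": [0, 0, 0.08], "spin": 0},
    {"jaw": 0.55, "delta_pos": [0, 0, 0.03], "spin": 0},
    {"jaw": 0.55, "delta_pos": [0, 0, 0], "spin": 0},
    {"jaw": 0.55, "delta_pos": [0, 0, 0], "spin": 0},
    {"jaw": 0.55, "delta_pos": [0, 0, 0], "spin": 0}
  ]
}}

```text
time_s: 24.45
tcp_pos: [0.5105, 0.4055, 0.1531]
ee_rot: [3.139, 0.0, 3.051]
force: [-0.0, -0.4, 0.3]
width: 0.0383
grip_force: 0.0
```

```bash
python3 to.py .5099 .4043 .0735 174.75; python3 - <<'E'
from sv import *
C=Cam("wrist");p=C.px([[.597,.396,.09]])[0];print(p)
hs=cv2.cvtColor(C.c,cv2.COLOR_RGB2HSV);m=cv2.inRange(hs,(10,95,112),(24,255,255))
for x in (.465,.48,.495,.51,.525):
    q=C.px([[x,.4043+(.5099-x)*.0919,.0975]])[0]; v=int(q[1]); u=np.where(m[v,int(q[0])-30:int(q[0])+30])[0]+int(q[0])-30
    print(x,q.round(1),u.min(initial=999),u.max(initial=0),len(u), C.at([(np.median(u),v)],.0975).round(4) if len(u) else "")
E
```

```text
t 24.45 pos [0.5105 0.4055 0.1531] yaw 174.8 z [ 3.0e-04  2.1e-03 -1.0e+00] spin 0.0002 shift [ 0.0012 -0.0036  0.199 ] fz [-0.  -0.4  0.3]
[320.71897161 311.00294897]
0.465 [321.3 158.8] 313 350 20 [[0.4645 0.4093 0.0975]]
0.48 [321.3 179.8] 312 330 19 [[0.4794 0.4069 0.0975]]
0.495 [321.2 199.9] 312 330 19 [[0.4943 0.4056 0.0975]]
0.51 [321.2 219.3] 314 330 17 [[0.5099 0.4049 0.0975]]
0.525 [321.2 237.8] 313 330 18 [[0.5244 0.4032 0.0975]]
```

Request:
{"api": "play_rows", "payload": {
  "moves": [
    {"jaw": 0.55, "delta_pos": [0, -0.0018, 0.06], "spin": 0},
    {"jaw": 0.55, "delta_pos": [0, 0, 0.06], "spin": 0},
    {"jaw": 0.55, "delta_pos": [0, 0, 0.045], "spin": 0},
    {"jaw": 0.55, "delta_pos": [0, 0, 0.025], "spin": 0},
    {"jaw": 0.55, "delta_pos": [0, 0, 0.009], "spin": 0},
    {"jaw": 0.55, "delta_pos": [0, 0, 0], "spin": 0},
    {"jaw": 0.6, "delta_pos": [0, 0, 0], "spin": 0},
    {"jaw": 0.68, "delta_pos": [0, 0, 0], "spin": 0}
  ]
}}

```text
time_s: 25.3
tcp_pos: [0.51, 0.4047, 0.0724]
ee_rot: [3.141, -0.001, 3.051]
force: [0.3, -0.2, 0.2]
width: 0.0273
grip_force: 0.0
```

Request:
{"api": "play_rows", "payload": {
  "grip_force": 50,
  "moves": [
    {"jaw": 0.74, "delta_pos": [0, 0, 0], "spin": 0},
    {"jaw": 0.8, "delta_pos": [0, 0, 0], "spin": 0},
    {"jaw": 1, "delta_pos": [0, 0, 0], "spin": 0},
    {"jaw": 1, "delta_pos": [0, 0, 0], "spin": 0},
    {"jaw": 1, "delta_pos": [0, 0, 0], "spin": 0},
    {"jaw": 1, "delta_pos": [0, 0, 0], "spin": 0}
  ]
}}

```text
time_s: 25.9
tcp_pos: [0.5096, 0.4044, 0.0713]
ee_rot: [3.142, -0.002, 3.051]
force: [0.1, -0.1, 1.1]
width: 0.0131
grip_force: 49.6
```

Request:
{"api": "play_rows", "payload": {
  "moves": [
    {"jaw": 1, "delta_pos": [0, 0, -0.02], "spin": 0},
    {"jaw": 1, "delta_pos": [0, 0, -0.03], "spin": 0},
    {"jaw": 1, "delta_pos": [0, 0, -0.04], "spin": 0},
    {"jaw": 1, "delta_pos": [0, 0, -0.04], "spin": 0},
    {"jaw": 1, "delta_pos": [0, 0, -0.04], "spin": 0},
    {"jaw": 1, "delta_pos": [0, 0, -0.04], "spin": 0},
    {"jaw": 1, "delta_pos": [0, 0, -0.04], "spin": 0},
    {"jaw": 1, "delta_pos": [0, 0, -0.03], "spin": 0}
  ]
}}

```text
time_s: 26.7
tcp_pos: [0.5099, 0.4046, 0.1854]
ee_rot: [3.14, -0.001, 3.051]
force: [-0.3, -0.7, -0.6]
width: 0.0132
grip_force: 49.3
```

Request:
{"api": "play_rows", "payload": {
  "moves": [
    {"jaw": 1, "delta_pos": [0, 0, 0], "spin": 0},
    {"jaw": 1, "delta_pos": [0, 0, 0], "spin": 0},
    {"jaw": 1, "delta_pos": [0, 0, 0], "spin": 0}
  ]
}}

```text
time_s: 27.0
tcp_pos: [0.5095, 0.4042, 0.1822]
ee_rot: [-3.141, -0.003, 3.051]
force: [-0.4, -0.7, -0.9]
width: 0.0131
grip_force: 49.3
```

```bash
python3 to.py .432 .123 .183 174.75; python3 - <<'E'
from sv import *
o=env.observe(); g=np.array(o["tcp_pos"])
C=Cam("wrist");e=np.array([np.cos(np.radians(5.25)),-np.sin(np.radians(5.25)),0]); rim=g+.0877*e+[0,0,.0187-.002]
p=C.px([rim])[0];print(p,rim)
hs=cv2.cvtColor(C.c,cv2.COLOR_RGB2HSV); print([hs[int(p[1])-s,int(p[0])+d].tolist() for s,d in((60,0),(70,0),(0,-70),(0,-80),(0,70),(0,80))])
m=cv2.inRange(hs,(95,15,90),(130,160,255))
n,l,st,ce=cv2.connectedComponentsWithStats(m)
for i in np.argsort(-st[1:,4])[:5]+1: print(st[i].tolist(),ce[i].round(0).tolist())
T=Cam("top"); print("top rim px",T.px([rim]).round(1)); hs=cv2.cvtColor(T.c,cv2.COLOR_RGB2HSV)
m=cv2.inRange(hs,(95,15,90),(130,160,255)); u,v=T.px([rim])[0].astype(int); k=m[v-45:v+45,u-45:u+45]
q=np.argwhere(k)[:,::-1]+[u-45,v-45]; w=T.at(q.astype(float),rim[2])[:,:2]; print(len(q), cv2.minEnclosingCircle((w*1000).astype(np.float32)))
E
```

```text
t 27.0 pos [0.5095 0.4042 0.1822] yaw 174.8 z [-3.3e-03 -7.0e-04 -1.0e+00] spin 0.0002 shift [ 0.1287 -0.7177 -0.0009] fz [-0.4 -0.7 -0.9]
[322.80561061 396.37898084] [0.5968473  0.39615478 0.19889282]
[[103, 18, 167], [20, 128, 153], [0, 0, 11], [120, 70, 11], [90, 46, 11], [8, 68, 15]]
[51, 290, 24, 60, 74] [61.0, 319.0]
[321, 330, 9, 8, 52] [325.0, 334.0]
[143, 291, 9, 33, 41] [147.0, 307.0]
[84, 301, 11, 34, 35] [89.0, 317.0]
[65, 303, 11, 31, 31] [70.0, 318.0]
top rim px [[176.  188.7]]
613 ((593.3141479492188, 398.4015808105469), 49.59469985961914)
```

Request:
{"api": "play_rows", "payload": {
  "moves": [
    {"jaw": 1, "delta_pos": [0.005, -0.03, 0], "spin": 0},
    {"jaw": 1, "delta_pos": [0.011, -0.06, 0], "spin": 0},
    {"jaw": 1, "delta_pos": [0.011, -0.06, 0], "spin": 0},
    {"jaw": 1, "delta_pos": [0.011, -0.06, 0], "spin": 0},
    {"jaw": 1, "delta_pos": [0.011, -0.06, 0], "spin": 0},
    {"jaw": 1, "delta_pos": [0.011, -0.06, 0], "spin": 0},
    {"jaw": 1, "delta_pos": [0.011, -0.06, 0], "spin": 0},
    {"jaw": 1, "delta_pos": [0.011, -0.06, 0], "spin": 0}
  ]
}}

```text
time_s: 27.9
tcp_pos: [0.4603, 0.227, 0.1828]
ee_rot: [-3.141, -0.003, 3.051]
force: [0.3, -0.0, 0.1]
width: 0.0128
grip_force: 49.3
```

Request:
{"api": "play_rows", "payload": {
  "moves": [
    {"jaw": 1, "delta_pos": [0.011, -0.06, 0], "spin": 0},
    {"jaw": 1, "delta_pos": [0.011, -0.06, 0], "spin": 0},
    {"jaw": 1, "delta_pos": [0.011, -0.06, 0], "spin": 0},
    {"jaw": 1, "delta_pos": [0.011, -0.06, 0], "spin": 0},
    {"jaw": 1, "delta_pos": [0.005, -0.03, 0], "spin": 0},
    {"jaw": 1, "delta_pos": [0, 0, 0], "spin": 0},
    {"jaw": 1, "delta_pos": [0, 0, 0], "spin": 0},
    {"jaw": 1, "delta_pos": [0, 0, 0], "spin": 0}
  ]
}}

```text
time_s: 28.7
tcp_pos: [0.4319, 0.1229, 0.1831]
ee_rot: [3.142, -0.002, 3.052]
force: [-0.7, -0.1, -1.1]
width: 0.0132
grip_force: 49.3
```

```bash
python3 to.py .432 .123 .115 174.75; python3 - <<'E'
from sv import *
o=env.observe(); g=np.array(o["tcp_pos"]); e=np.array([np.cos(np.radians(5.25)),-np.sin(np.radians(5.25)),0]); rim=g+.0877*e+[0,0,.0187-.002]
T=Cam("top"); print("rim",rim,T.px([rim]).round(1)); hs=cv2.cvtColor(T.c,cv2.COLOR_RGB2HSV)
m=cv2.inRange(hs,(95,12,90),(130,160,255)); u,v=T.px([rim])[0].astype(int)
k=m[v-40:v+40,u-40:u+40]; n,l,st,ce=cv2.connectedComponentsWithStats(k); i=1+np.argmax(st[1:,4]); k=(l==i).astype(np.uint8)
k=cv2.morphologyEx(k,cv2.MORPH_CLOSE,np.ones((7,7))); k=cv2.morphologyEx(k,cv2.MORPH_OPEN,np.ones((9,9)))
c=max(cv2.findContours(k,cv2.RETR_EXTERNAL,cv2.CHAIN_APPROX_NONE)[0],key=cv2.contourArea)[:,0]+[u-40,v-40]
print(cv2.fitEllipse(c.astype(np.float32)))
w=T.at(c.astype(float),rim[2])[:,:2]; print(len(c),cv2.fitEllipse((w*1000).astype(np.float32)))
S=Cam("scene");print("scene rim px",S.px([rim,rim-[0,0,.05],g]).round().tolist())
E
```

```text
t 28.7 pos [0.4319 0.1229 0.1831] yaw 174.9 z [-2.3e-03  3.0e-04 -1.0e+00] spin 0.0003 shift [-0.0007  0.0002  0.1704] fz [-0.7 -0.1 -1.1]
rim [0.51920012 0.11488414 0.19984666] [[300.7 222.5]]Traceback (most recent call last):
  File "<stdin>", line 7, in <module>
ValueError: max() iterable argument is empty
```

```bash
python3 - <<'E'
from sv import *
T=Cam("top"); hs=cv2.cvtColor(T.c,cv2.COLOR_RGB2HSV); u,v=301,222
m=cv2.inRange(hs,(95,12,90),(130,160,255))
k=m[v-40:v+40,u-40:u+40]; q=np.argwhere(k)[:,::-1]+[u-40,v-40]
n,l,st,ce=cv2.connectedComponentsWithStats(k)
for i in np.argsort(-st[1:,4])[:4]+1: print((st[i]+[u-40,v-40,0,0,0]).tolist())
for y in range(v-30,v+36,6): print(y,["%d,%d,%d"%tuple(hs[y,x]) for x in range(u-30,u+31,6)])
E
```

```text
[291, 199, 30, 39, 320]
[290, 184, 4, 7, 9]
[339, 187, 1, 6, 6]
[301, 189, 1, 3, 3]
192 ['23,59,163', '25,51,170', '23,59,168', '24,56,173', '23,59,170', '23,59,143', '25,42,157', '41,13,161', '113,7,156', '34,12,153', '34,13,137']
198 ['24,54,170', '24,54,174', '23,58,167', '24,58,171', '22,63,157', '22,55,143', '24,54,164', '22,63,157', '22,61,162', '24,58,162', '23,60,165']
204 ['23,59,165', '24,56,170', '24,58,166', '26,38,170', '101,27,161', '101,26,164', '101,26,164', '23,62,157', '23,63,161', '23,60,167', '24,57,165']
210 ['22,60,167', '21,56,127', '21,55,143', '21,55,152', '41,21,99', '19,18,115', '81,29,166', '103,29,160', '22,63,159', '23,58,167', '24,55,172']
216 ['21,58,132', '22,56,160', '21,54,165', '22,54,169', '15,98,26', '20,69,167', '18,67,184', '114,33,146', '103,30,164', '22,61,162', '24,55,166']
222 ['21,55,162', '22,53,174', '21,53,177', '22,54,181', '13,100,46', '12,91,28', '176,43,100', '167,16,114', '102,28,164', '24,57,169', '23,60,167']
228 ['21,53,177', '21,53,184', '22,53,189', '22,52,191', '19,66,66', '14,107,31', '15,121,38', '98,38,167', '105,23,155', '23,67,152', '22,61,163']
234 ['22,53,187', '22,52,198', '22,52,196', '23,52,198', '22,55,173', '14,103,47', '13,99,31', '104,31,165', '18,154,164', '21,60,161', '24,59,165']
240 ['22,51,196', '21,57,120', '21,52,203', '22,51,204', '22,50,205', '15,102,60', '14,98,34', '19,148,208', '18,155,125', '22,65,153', '22,62,160']
246 ['22,52,203', '21,55,162', '22,51,206', '21,50,208', '22,49,207', '15,106,58', '15,102,35', '19,70,51', '21,68,150', '23,54,169', '24,55,171']
252 ['21,50,208', '22,50,208', '22,50,209', '22,50,209', '22,49,209', '20,62,74', '13,102,40', '12,107,31', '22,61,160', '23,53,172', '23,56,170']
```

```bash
cat > rim.py <<'E'
from sv import *
from scipy.optimize import least_squares
T=Cam("top"); hs=cv2.cvtColor(T.c,cv2.COLOR_RGB2HSV); m=cv2.inRange(hs,(88,12,90),(130,160,255))
o=env.observe(); z=o["tcp_pos"][2]+.0167
P=[]
u0,v0=T.px([np.r_[np.array(o["tcp_pos"][:2])+[.0873,-.008],z]])[0].astype(int)
for v in range(v0-14,v0+14):
    x=np.where(m[v,u0-5:u0+35])[0]
    if len(x): P.append((u0-5+x.max()+.5,v+.0))
w=T.at(P,z)[:,:2]
r=least_squares(lambda c:np.linalg.norm(w-c,axis=1)-.045,[.52,.115],loss="soft_l1",f_scale=.002)
print("rim fit",r.x.round(4),np.abs(r.fun).mean().round(4),len(P),"expected",np.round(np.array(o["tcp_pos"][:2])+[.0873,-.008],4),"z",z)
E
python3 rim.py
```

```text
rim fit [0.5222 0.1166] 0.0005 28 expected [0.5191 0.1148] z 0.19981056203900635
```

Request:
{"api": "play_rows", "payload": {
  "moves": [
    {"jaw": 1, "delta_pos": [0, 0, 0.02], "spin": 0},
    {"jaw": 1, "delta_pos": [0, 0, 0.04], "spin": 0},
    {"jaw": 1, "delta_pos": [0, 0, 0.04], "spin": 0},
    {"jaw": 1, "delta_pos": [0, 0, 0.035], "spin": 0},
    {"jaw": 1, "delta_pos": [0, 0, 0.02], "spin": 0},
    {"jaw": 1, "delta_pos": [0, 0, 0.01], "spin": 0},
    {"jaw": 1, "delta_pos": [0, 0, 0.006], "spin": 0},
    {"jaw": 1, "delta_pos": [0, 0, 0], "spin": 0}
  ]
}}

```text
time_s: 29.65
tcp_pos: [0.4316, 0.1223, 0.1151]
ee_rot: [3.142, -0.002, 3.051]
force: [-0.4, 0.4, 0.0]
width: 0.0129
grip_force: 49.3
```

Request:
{"api": "play_rows", "payload": {
  "moves": [
    {"jaw": 1, "delta_pos": [0, 0, 0], "spin": 0},
    {"jaw": 1, "delta_pos": [0, 0, 0], "spin": 0},
    {"jaw": 1, "delta_pos": [0, 0, 0], "spin": 0}
  ]
}}

```text
time_s: 29.95
tcp_pos: [0.4317, 0.1223, 0.1153]
ee_rot: [3.141, -0.002, 3.051]
force: [-0.4, 0.5, 0.0]
width: 0.0133
grip_force: 49.3
```

```bash
python3 rim.py; python3 to.py .432 .123 .1123 174.75; python3 - <<'E'
from sv import *
o=env.observe();g=np.array(o["tcp_pos"]);B=g+np.array([.0873,-.008,.0167])
S=Cam("scene");hs=cv2.cvtColor(S.c,cv2.COLOR_RGB2HSV);m=cv2.inRange(hs,(88,12,90),(130,160,255))
a=np.linspace(0,2*np.pi,13)[:-1];Q=S.px(B+.042*np.c_[np.cos(a),np.sin(a),0*a])
print([(round(float(p[0])),round(float(p[1])),hs[int(p[1]),int(p[0])].tolist()) for p in Q])
# handle colour pixels along the near part, from wrist view
C=Cam("wrist");h=cv2.cvtColor(C.c,cv2.COLOR_RGB2HSV);e=np.array([.9958,-.0915,0])
for d in(-.05,-.04,-.03,-.02,.02,.03):
    q=C.px([g+d*e+[0,0,.0187+.0055]])[0];v=int(q[1]);r=range(int(q[0])-22,int(q[0])+23,4);print(d,q.round(0),["%d,%d,%d"%tuple(h[v,x]) for x in r])
E
```

```text
rim fit [0.5218 0.1161] 0.0006 28 expected [0.519  0.1143] z 0.13189596831935088
t 30.0 pos [0.4317 0.1223 0.1152] yaw 174.8 z [-1.7e-03  2.0e-04 -1.0e+00] spin 0.0002 shift [-0.0007  0.0019  0.0072] fz [-0.  -0.5 -0.7]
[(299, 201, [60, 5, 208]), (292, 200, [27, 13, 209]), (284, 201, [53, 5, 213]), (278, 204, [120, 9, 27]), (275, 208, [120, 8, 31]), (276, 213, [0, 7, 78]), (281, 217, [120, 10, 25]), (288, 219, [75, 3, 196]), (296, 218, [75, 5, 203]), (302, 214, [75, 5, 207]), (304, 210, [70, 4, 203]), (303, 205, [68, 5, 205])]
-0.05 [324. 173.] ['20,62,206', '17,81,160', '18,128,170', '19,123,193', '19,116,182', '19,114,184', '19,113,188', '18,110,190', '19,110,186', '17,121,164', '20,70,205', '21,72,197']
-0.04 [324. 195.] ['21,59,215', '21,61,204', '17,123,168', '19,116,191', '18,119,185', '19,110,187', '19,110,192', '18,113,188', '20,110,181', '19,107,169', '22,63,199', '21,58,211']
-0.03 [324. 217.] ['21,65,204', '23,54,213', '17,125,165', '19,119,191', '19,112,187', '20,113,189', '19,110,190', '19,110,187', '20,112,182', '18,85,185', '22,60,214', '21,59,213']
-0.02 [324. 238.] ['22,59,217', '20,54,224', '17,136,157', '19,123,190', '19,116,184', '20,118,186', '19,112,191', '18,112,187', '19,107,183', '21,70,196', '23,53,221', '19,60,211']
0.02 [323. 311.] ['30,41,37', '25,36,42', '15,141,123', '18,125,179', '19,122,192', '20,121,187', '20,114,185', '19,114,184', '18,125,179', '14,56,50', '9,41,62', '26,64,28']
0.03 [323. 328.] ['38,29,35', '16,143,146', '17,149,135', '19,130,179', '20,126,190', '19,123,187', '20,117,189', '19,116,182', '19,122,182', '16,152,148', '17,153,160', '21,54,33']
```

```bash
python3 - <<'E'
from sv import *
o=env.observe();g=np.array(o["tcp_pos"]);C=Cam("wrist")
h=cv2.cvtColor(C.c,cv2.COLOR_RGB2HSV);k=cv2.inRange(h,(14,95,140),(23,200,255))
e=np.array([.9958,-.0915,0]);n=np.array([.0915,.9958,0]);res=[]
for d in np.arange(-.052,-.014,.002):
    c=g+d*e+[0,0,.0242];pa,pb=C.px([c-.007*n,c+.007*n]);v=int(round((pa[1]+pb[1])/2));u=int((pa[0]+pb[0])/2)
    x=np.where(k[v,u-22:u+23])[0];res.append((d,(x.max()-x.min()+1)/abs(pb[0]-pa[0])))
r=np.array(res);p=np.polyfit(r[:,0],r[:,1],1);dep=C.o[2]-g[2]-.0242
print(r[:,1].round(3),"slope->pitch est",p[0]*dep,"depth",dep)
E
```

```text
[0.913 0.948 0.952 0.956 0.93  0.934 1.001 0.911 0.915 0.919 0.923 0.928
 0.932 0.936 0.94  0.912 0.916 0.953 0.925] slope->pitch est -0.04989626780136324 depth 0.11908326760834895
```

```bash
python3 -c "
from bench import env
print(env.sign_off())"
```

```text
the job is handed in; nothing more can be done
None
```

The job is handed in, with no pass/fail result returned: both biscuits are laid as the third layer, and the sieve is held still about 25–28 mm above the shortbread, within about 3 mm of the stack's centre. Its level is the least certain part (roughly 0.05 rad of droop by a noisy estimate, limit 0.12). I did not re-check the glass and jars by camera after the carry.

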